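# Load and clamp the sample jars in the incubating shaker

## Robot

A 6-joint arm with a two-finger parallel gripper is mounted at the origin on the work surface. World frame = base frame: x ahead of the robot, y to its left, z up, the work surface at z = 0. Lengths are in m, angles in rad, forces in N, time in s.
With the tool pointing down it reaches from about 0.35 to 0.725 m from the base axis. Payload 6 kg.
Tool frame: the origin (TCP) lies midway between the tips of the shut fingers; the grasp point (between the pads) lies r.pinch_z behind it (r.pinch_z is the distance from the TCP to the grasp point, in m); z points along the fingers, y is the line along which they close (so a half turn about z gives the same grasp; the last joint's range is limited). The gripper opens to 85 mm and grips with 20 to 120 N. Pads are 22 mm wide; open, the fingers measure 114 mm over their backs; the gripper's body (76 mm by 85 mm) begins 54 mm behind the grasp point. The pads swing forward as they close: fully open they stand 13 mm farther back than shut.
Start: joints at [-0.808, 0.04, 0.085, 0, -1.615, -0.334], TCP at [0.249, -0.546, 0.231] pointing down, gripper open.
Joint ranges: [-2.56, 2.56], [-1.29, 2.01], [-1.08, 1.49], [-3.29, 1.98], [-2.81, -0.18], [-2.99, 2.99]. Speed limits (rad/s): [2.57, 2.57, 3.01, 3.14, 3.14, 3.14].

## Interface

Orientations are given as a rotation vector (axis times angle).
In Python, from plant import sensors, optics, r gives the robot as it stands.
- The arm moves only by the tool step_arm, never from a script. Its argument "deltas" is a list that holds one entry, the list of rows, each a list of 7 numbers: the turn, a rotation vector about the tool's x, y, z in degrees, then the shift along the tool's x, y, z in mm, then the finger opening in mm, from 0 to 85.4. In form: [[[rx, ry, rz, dx, dy, dz, hand], ...]]. A call has 1 to 20 rows; each row is the pose to reach, as a shift and turn from the pose commanded when the call began, along the tool's axes at that moment; what a row does not reach only later rows make up. A row lasts 1/8 s, in which the tool goes at most 62.5 mm and 10.7 degrees, less where a joint would pass 70% of its speed; a pose out of reach is approached as far as the arm can. A call with a gripper value outside its range is refused whole. The fingers move at their own pace and stop on an object; "squeeze" is the grip in N (left out, the last holds). Time passes only in rows, so rows that repeat a pose let the fingers close. It gives the time, the measured TCP pose, the force, the opening and the grip force at its end, in the units of the state.
- sensors.get_obs(): the state, without advancing time (a new reading comes with each control period).
- optics.get_image(name): name is "scene" or "top" or "wrist"; returns a dict with "image" (420x560x3 uint8, red, green, blue), "depth" (420x560 float32, m along the optical axis (not along the pixel's ray), 0 where there is no reading), "mtx" (3x3 intrinsics, pixels), "T" (4x4, takes a point from camera to world coordinates); the wrist camera has in their place "T_tool_cam" (4x4, takes a point from camera to tool coordinates, whose origin is the TCP and whose axes are the flange's). Camera axes: x right, y up, looking along -z (the intrinsics and any distortion apply to the point x, -y, -z); pixel columns grow to the right and rows downward; lengths in m; the calibration is good to about 2 mm. The wrist camera is an equidistant fisheye: a pixel r from the principal point sees the ray r / f radians off the axis. A picture is of the moment at which its call begins: read the wrist's pose just before it.
- r.close_job(): hands the job in; it is judged then, once.
The state is a dict: "clock": time; "joints": joint angles; "qd": joint speeds; "joint_efforts": joint torques, N m; "tcp_pos": TCP position; "tcp_rot": TCP orientation; "ft_force": force on the tool from outside, world axes, zero at the start; "moment": the same for the moment, N m; "opening": opening from 0.0 (shut) to 1.0 (fully open); "grasp_force": force on a finger pad.
Only numpy, scipy, OpenCV 4.12 (cv2) and the standard library are available. Lean on these libraries where they do the work, as an engineer would, in place of code of your own. Each camera call takes 0.05 s, during which the arm holds its last target. There are 200 camera calls.

## Task

Load the incubating shaker: press its hood to pop the catch, swing the hood fully open, and stand every sample jar upright in the trough in one row, with the toggle clamp open (open it first if it is clamped). Then clamp the pad bar down on the jars and shut the hood so that its catch holds it. Leave the beaker, flask and measuring cylinder alone.

Things in the scene. Friction and masses are not known exactly. Their poses are not given: they have to be found in the camera images.
- shaker: bench-top incubating shaker, a white box 268 mm deep, 330 wide, 60 high (deck), with a clear hood hinged at its rear, fixed on the bench, turned up to 8 degrees; origin under its middle. Axes: x from its front (towards the robot) to its rear, y to the left seen from the front, z up. From the front: trough for jars, toggle clamp, hinge.
- tray (a point): centre of the floor of the jar trough, 70 mm above the bench, axes as the shaker's. The trough is 250 mm long (along y) and 50 mm wide inside, with a flat rubber floor and a steel rim 22 mm high all round: jars in it are best gripped by their caps, above the rim.
- hood (a joint): hood angle, rad: 0 shut and held by the catch, grows as its front rises, stop at 1.65. Held, it cannot be pulled up. A press and release of the tab pops it ajar, to about 0.15; from there it swings easily (1 to 3 N at the tab), and beyond 1.2 goes on to the stop by itself and stays. To shut it: down to 0.15 (on two spring plungers), then press the tab and let go; it settles at 0, held.
- hood_tab (a point): centre of the hood's grip, a grey tab in the middle of its front, 40 mm out (x), 30 wide (y), 12 thick. It turns with the hood; shut, it lies 240 mm in front of and 25 mm above the hinge. Push-push catch: pressed straight down from shut it sinks 12 mm to a stop (hood -0.05; 6 N to move it, press to 8-15 N) and pops on release; shutting, likewise, to a stop at -0.045. Each full press changes its state.
- hood_hinge (a point): middle of the hood's hinge line (along the shaker's y), fixed, 62 mm above the bench, 170 mm behind the trough's middle line. The shut hood reaches 220 mm forward of it and 163 mm above it, 310 mm wide; its front is upright for 47 mm, then slopes back to the flat top. Fully open, the hood stands up behind the hinge, its mouth to the front.
- clamp (a joint): toggle clamp, angle of its handle, rad: 0 clamped, handle upright; 1.2 open (stop), handle laid back to the rear (+x). An over-centre spring snaps it to the nearer end (up to 0.3 N m, 4 N at the grip); it may be found at either end or stuck midway.
- clamp_grip (a point): on the axis of the clamp handle's round black grip, 70 mm from the pivot, and turns with it. The grip is 15 mm thick and spans 28 to 86 mm from the pivot.
- clamp_pivot (a point): pivot of the clamp handle (axis along the shaker's y), fixed, 67 mm behind the trough's middle line and 46 mm above its floor.
- clamp_bar (a point): middle of the rubber underside of the clamp's pad bar, 220 mm long (y) and 16 mm wide, on an arm that the handle lifts. Clamped, it lies over the trough's middle line 47 to 49 mm above the floor and presses (sprung) on the caps; open, it stands up behind the trough, 85 mm behind the middle line, up to 125 mm above the floor.
- jar0_center (a point): sample jar, one of two to four alike (None if there are fewer): round amber jar with a paper label and a ribbed white screw cap, 39 mm across, 48 mm high, 60 to 130 g, standing loose on the bench at the start. This point is its centre, 24 mm above its foot; z is its axis.
- jar1_center (a point): sample jar, one of two to four alike (None if there are fewer): round amber jar with a paper label and a ribbed white screw cap, 39 mm across, 48 mm high, 60 to 130 g, standing loose on the bench at the start. This point is its centre, 24 mm above its foot; z is its axis.
- jar2_center (a point): sample jar, one of two to four alike (None if there are fewer): round amber jar with a paper label and a ribbed white screw cap, 39 mm across, 48 mm high, 60 to 130 g, standing loose on the bench at the start. This point is its centre, 24 mm above its foot; z is its axis.
- jar3_center (a point): sample jar, one of two to four alike (None if there are fewer): round amber jar with a paper label and a ribbed white screw cap, 39 mm across, 48 mm high, 60 to 130 g, standing loose on the bench at the start. This point is its centre, 24 mm above its foot; z is its axis.
- beaker: glass beaker 70 mm across, 90 mm high, on the bench; origin under its foot. Not part of the job.
- flask: conical flask 80 mm across, 108 mm high, with green contents, on the bench; origin under its foot. Not part of the job.
- cylinder: measuring cylinder, 30 mm across on a round foot of 68 mm, 182 mm high, on the bench; origin under its foot. Not part of the job.
Things that resemble listed ones, but are neither listed nor needed, are in the scene too. Leave any yellow look-alike of the beaker alone. Leave any pink look-alike of the part that bears jar1_center alone.

How it is judged:
On the way, in this order (a step that is already met when the one before it is completed fails the run):
1. the hood's catch is released by a press: the hood stands ajar (value of joint hood above 0.08 rad), for 0.1 s.
2. the hood is swung fully open (value of joint hood above 1.45 rad), for 0.2 s.
3. every jar stands upright in the trough, under where the pad bar comes down, while the clamp is open (x of jar0_center in the frame of tray between -0.009 and 0.009 m and y of jar0_center in the frame of tray between -0.108 and 0.108 m and z of jar0_center in the frame of tray between 0.018 and 0.03 m and angle between each of jar0_center, jar1_center, jar2_center, jar3_center's own z axis and vertical below 0.15 rad and x of jar1_center in the frame of tray between -0.009 and 0.009 m and y of jar1_center in the frame of tray between -0.108 and 0.108 m and z of jar1_center in the frame of tray between 0.018 and 0.03 m and x of jar2_center in the frame of tray between -0.009 and 0.009 m and y of jar2_center in the frame of tray between -0.108 and 0.108 m and z of jar2_center in the frame of tray between 0.018 and 0.03 m and x of jar3_center in the frame of tray between -0.009 and 0.009 m and y of jar3_center in the frame of tray between -0.108 and 0.108 m and z of jar3_center in the frame of tray between 0.018 and 0.03 m and value of joint clamp above 0.8 rad), for 0.2 s.
4. the clamp is closed on the jars (x of jar0_center in the frame of tray between -0.009 and 0.009 m and y of jar0_center in the frame of tray between -0.108 and 0.108 m and z of jar0_center in the frame of tray between 0.018 and 0.03 m and angle between each of jar0_center, jar1_center, jar2_center, jar3_center's own z axis and vertical below 0.15 rad and x of jar1_center in the frame of tray between -0.009 and 0.009 m and y of jar1_center in the frame of tray between -0.108 and 0.108 m and z of jar1_center in the frame of tray between 0.018 and 0.03 m and x of jar2_center in the frame of tray between -0.009 and 0.009 m and y of jar2_center in the frame of tray between -0.108 and 0.108 m and z of jar2_center in the frame of tray between 0.018 and 0.03 m and x of jar3_center in the frame of tray between -0.009 and 0.009 m and y of jar3_center in the frame of tray between -0.108 and 0.108 m and z of jar3_center in the frame of tray between 0.018 and 0.03 m and value of joint clamp below 0.15 rad), for 0.3 s.
5. the hood is shut and held by its catch (value of joint hood between -0.012 and 0.02 rad), for 0.5 s.
At the end, for the whole second after the job is handed in: Every jar stands upright (within 0.15 rad) on the floor of the trough, its centre within 9 mm of the trough's middle line and 108 mm of its middle; the clamp handle is within 0.15 rad of clamped; the hood is shut and held by its catch (within 0.02 rad of closed) (all of step 4 and all of step 5 and linear speed of each of beaker, flask, cylinder below 0.02 m/s); the robot touches nothing.
It fails at once if the beaker is pushed more than 30 mm away or tipped over (distance of beaker from where it was at the start of the episode above 0.03 m or angle between beaker's own z axis and vertical above 0.5 rad).
It fails at once if the flask is pushed more than 30 mm away or tipped over (distance of flask from where it was at the start of the episode above 0.03 m or angle between flask's own z axis and vertical above 0.5 rad).
It fails at once if the measuring cylinder is pushed more than 30 mm away or tipped over (distance of cylinder from where it was at the start of the episode above 0.03 m or angle between cylinder's own z axis and vertical above 0.5 rad).
Of jar0, jar1, jar2, jar3 only 2 to 4 are there at a start; the rules pass over those that are not, and their reading is None.
At some moment in a run one of jar0, jar1, jar2, jar3 may be knocked a few centimetres aside while the robot is not near it.
It also fails if it takes over 210 s, if anything falls off the work surface, if the arm or the gripper's body presses on something with over 40 N, if the wrist force passes 120 N, or if a joint passes its speed limit or range.

## Working session

There is one attempt and no reset: what is moved stays moved. The work goes in short steps, Python scripts to look and compute and a tool call to move; the robot and the scene stay as the last step left them, time stands still between calls to the robot, and variables do not carry over. Pictures are saved under pics/ and viewed, at most 14 in all, crops included, and the job is handed in when it is done.

Besides the shell and the picture viewer there is one more tool, called after "Emit:" as a command line: name --argument value ..., lists and objects as JSON in quotes. step_arm: Moves the arm, as the interface text tells. Its arguments: {"type":"object","properties":{"deltas":{"type":"array","items":{"type":"array","items":{"type":"array","items":{"type":"number"}}}},"squeeze":{"type":"number"}},"required":["deltas"]}

```bash
mkdir -p pics; ls
python3 - <<'E'
from plant import sensors, optics, r
import numpy as np,cv2
o=sensors.get_obs(); print(o, r.pinch_z)
for n in ("scene","top"):
    d=optics.get_image(n); np.savez(f"{n}0.npz",**d); cv2.imwrite(f"pics/{n}0.png",d["image"][:,:,::-1]); print(n,d["mtx"],d["T"],[k for k in d])
E
```

```text
pics
{'clock': 0.0, 'joints': array([-8.08338177e-01,  4.08230393e-02,  8.37896369e-02, -4.59444927e-04,
       -1.61548331e+00, -3.33730360e-01]), 'qd': array([ 5.27754350e-05, -1.33756128e-03, -4.23777049e-04, -4.51579856e-04,
        5.70975709e-04, -4.01415038e-04]), 'joint_efforts': array([-1.59099578e-03, -3.68192267e+01,  3.47409046e+01,  6.93255454e+00,
       -5.44256225e-03, -4.82063388e-05]), 'tcp_pos': array([ 0.24938238, -0.54535784,  0.23026167]), 'tcp_rot': array([ 6.68221498e-01, -3.06918664e+00, -2.68177748e-03]), 'ft_force': array([ 0.62532812, -0.12989569, -0.23052438]), 'moment': array([-0.05756908,  0.03259733, -0.00113283]), 'grasp_force': 0.0, 'opening': 0.9996298398474055} 0.0187
scene [[453.52965294   0.         277.24323078]
 [  0.         453.52965294 204.44903504]
 [  0.           0.           1.        ]] [[-0.85227266 -0.38030952  0.35916011  1.13456781]
 [ 0.52308916 -0.61567419  0.58934117  0.89471848]
 [-0.00300645  0.69015213  0.72365806  1.18821215]
 [ 0.          0.          0.          1.        ]] ['image', 'depth', 'mtx', 'T']
top [[384.86888296   0.         286.73983504]
 [  0.         384.86888296 209.23005288]
 [  0.           0.           1.        ]] [[-0.00250759  0.98101693 -0.19390588  0.42331554]
 [-0.99999251 -0.00188811  0.00337947  0.04302382]
 [ 0.00294921  0.1939129   0.98101432  1.06975916]
 [ 0.          0.          0.          1.        ]] ['image', 'depth', 'mtx', 'T']
```

View pics/scene0.png

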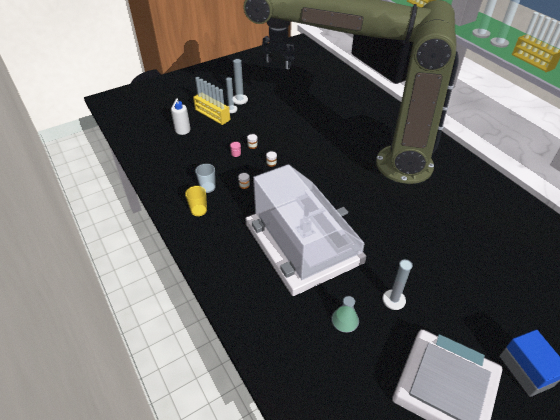

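View pics/top0.png

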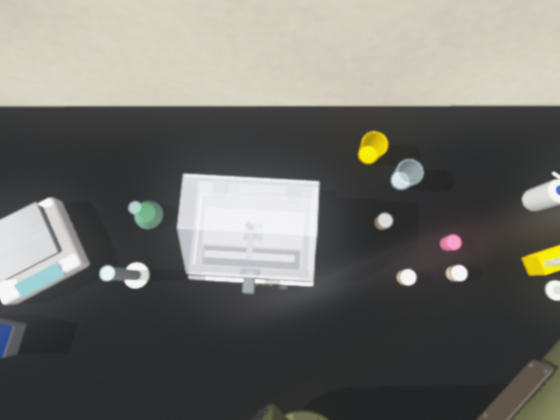

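```bash
cat > h.py <<'E'
import numpy as np,cv2
from scipy.spatial.transform import Rotation as R
def cloud(d):
    K=d["mtx"];z=d["depth"];v,u=np.mgrid[:z.shape[0],:z.shape[1]]
    p=np.stack([(u-K[0,2])/K[0,0]*z,-(v-K[1,2])/K[1,1]*z,-z],-1)
    P=p@d["T"][:3,:3].T+d["T"][:3,3]; P[z==0]=np.nan; return P
def proj(d,X):
    c=(np.atleast_2d(X)-d["T"][:3,3])@d["T"][:3,:3]; K=d["mtx"]
    return np.c_[K[0,0]*c[:,0]/-c[:,2]+K[0,2],K[1,1]*-c[:,1]/-c[:,2]+K[1,2]]
E
python3 - <<'E'
from h import *
a=np.load("top0.npz");b=np.load("scene0.npz")
A=cloud(a);B=cloud(b)
for P,n,l in ((A,"top",[(385,221),(407,277),(457,273),(451,242),(248,286),(284,287),(407,174),(372,148),(148,214),(137,275)]),(B,"scene",[(252,139),(271,155),(244,177),(236,146),(342,212)])):
    for u,v in l: print(n,u,v,P[v,u].round(3))
# jar clusters by height 
z=A[...,2]; m=((z>0.035)&(z<0.06)).astype(np.uint8)
m[:, :340]=0;m[:,500:]=0
n,L,s,c=cv2.connectedComponentsWithStats(m)
for i in range(1,n):
    if s[i,4]>20:
        q=A[L==i];print(c[i].round(),s[i,4],np.median(q,0).round(4),((q.max(0)+q.min(0))/2).round(4),q.max(0)-q.min(0), a["image"][L==i].mean(0))
i1=cv2.resize(b["image"][110:220,190:330],None,fx=4,fy=4,interpolation=3)
i2=cv2.resize(a["image"][200:300,350:490],None,fx=4,fy=4,interpolation=3)[:400]
i1=i1[:, :400];i2=i2[:, :400]
cv2.imwrite("pics/c1.png",np.hstack([i1[:400],i2])[:,:,::-1])
E
```

```text
top 385 221 [ 0.592 -0.225  0.049]
top 407 277 [ 0.444 -0.275  0.047]
top 457 273 [ 0.454 -0.408  0.045]
top 451 242 [ 0.535 -0.398  0.048]
top 248 286 [0.422 0.136 0.096]
top 284 287 [0.419 0.047 0.036]
top 407 174 [ 0.735 -0.305  0.01 ]
top 372 148 [ 0.816 -0.21   0.004]
top 148 214 [0.611 0.411 0.056]
top 137 275 [0.451 0.436 0.037]
scene 252 139 [ 0.462 -0.402  0.044]
scene 271 155 [ 0.45  -0.274  0.047]
scene 244 177 [ 0.6   -0.216  0.049]
scene 236 146 [ 0.538 -0.398  0.043]
scene 342 212 [0.427 0.142 0.091]
[420.  14.] 919 [ 1.2259 -0.3614  0.0476] [ 1.226  -0.364   0.0475] [0.00912257 0.48599445 0.02497772] [210.00435256 205.01523395 189.54406964]
[375. 143.] 101 [ 0.8189 -0.2118  0.0482] [ 0.8059 -0.1993  0.0475] [0.04293393 0.05279135 0.02470316] [204.77227723 179.65346535  11.05940594]
[366. 157.] 53 [ 0.7698 -0.1794  0.0493] [ 0.7795 -0.1871  0.0475] [0.03228133 0.04742108 0.02374594] [237.71698113 223.58490566  10.03773585]
[410. 171.] 103 [ 0.7381 -0.3066  0.0479] [ 0.7236 -0.2932  0.0477] [0.05037569 0.04627549 0.02432652] [137.75728155 150.66019417 152.70873786]
[398. 182.] 54 [ 0.6964 -0.2635  0.0475] [ 0.7073 -0.2766  0.0473] [0.04192066 0.04609673 0.02356991] [195.94444444 210.27777778 212.38888889]
[384. 220.] 176 [ 0.5949 -0.2228  0.0473] [ 0.5949 -0.2229  0.0445] [0.0408517  0.03752748 0.0159052 ] [206.25       201.78409091 199.96590909]
[452. 242.] 191 [ 0.5354 -0.4014  0.0475] [ 0.5358 -0.4041  0.0441] [0.03802253 0.04024073 0.01667599] [238.70157068 153.41884817 192.20942408]
[458. 273.] 198 [ 0.4539 -0.4102  0.047 ] [ 0.4541 -0.4115  0.0436] [0.03671754 0.03883443 0.01693419] [239.93434343 237.57070707 236.31818182]
[407. 277.] 193 [ 0.4439 -0.2755  0.047 ] [ 0.444  -0.2758  0.0453] [0.03626995 0.04094561 0.01525213] [239.21243523 237.14507772 236.0880829 ]
```

View pics/c1.png

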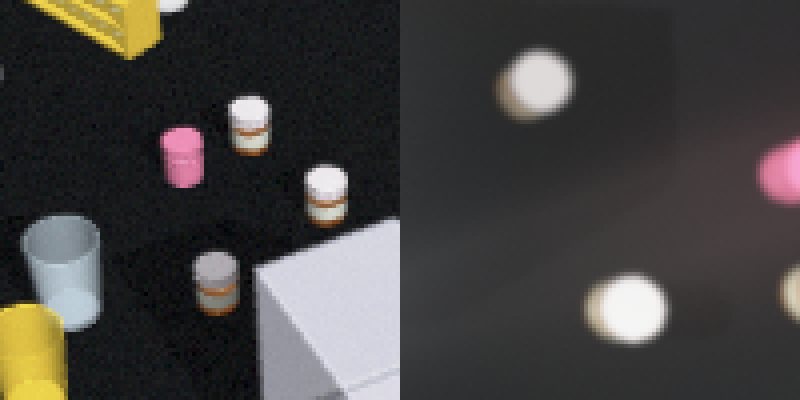

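Run:
```python
from h import *
for n in("top0","scene0"):
    d=np.load(n+".npz");P=cloud(d)
    x,y,z=P[...,0],P[...,1],P[...,2]
    box=(x>0.38)&(x<0.85)&(y>-0.15)&(y<0.36)
    m=box&(z>0.045)&(z<0.068); q=P[m][:,:2].astype(np.float32)
    r=cv2.minAreaRect(q); print(n,len(q),r,"deck z",np.median(P[m][:,2]))
    print(cv2.boxPoints(r).round(3).tolist())
    for lo,hi in((0.015,0.045),(0.21,0.24)):
        m=box&(z>lo)&(z<hi)
        q=P[m][:,:2].astype(np.float32);r=cv2.minAreaRect(q);print(lo,hi,len(q),r,np.median(P[m][:,2]))
    m=box&(z>0.075)&(z<0.11)&(x<0.45); q=P[m]; print("tab",len(q),q.min(0),q.max(0),np.median(q,0))
    img=d["image"]
    cv2.imwrite(f"pics/sh_{n}.png",img[...,::-1])
a=np.load("top0.npz")["image"][165:300,170:330]; b=np.load("scene0.npz")["image"][155:300,235:375]
cv2.imwrite("pics/c2.png",np.hstack([cv2.resize(a,(474,400),interpolation=3)[:, :410],cv2.resize(b,(386,400),interpolation=3)])[:,:800,::-1])
```

```text
top0 287 ((0.4387495517730713, 0.13277217745780945), (0.05351164937019348, 0.3296171724796295), 4.48007869720459) deck z 0.04736398019820731
[[0.39899998903274536, 0.29499998688697815], [0.42500001192092896, -0.03400000184774399], [0.4779999852180481, -0.028999999165534973], [0.453000009059906, 0.29899999499320984]]
0.015 0.045 326 ((0.4398166239261627, 0.12844201922416687), (0.07638339698314667, 0.3367985188961029), 8.363808631896973) 0.042541708958053426
0.21 0.24 8351 ((0.5949215888977051, 0.12685972452163696), (0.3104845881462097, 0.13945016264915466), 86.52049255371094) 0.22452476903078689
tab 374 [ 0.40470231 -0.01707256  0.07565449] [0.4492209  0.22567043 0.10995228] [0.43843237 0.1311611  0.09549785]
scene0 920 ((0.5696959495544434, 0.13105100393295288), (0.3264690339565277, 0.2671627700328827), 86.63626098632812) deck z 0.049017641027025105
[[0.4269999861717224, -0.024000000208616257], [0.6930000185966492, -0.03999999910593033], [0.7129999995231628, 0.28600001335144043], [0.44600000977516174, 0.3019999861717224]]
0.015 0.045 1197 ((0.5681473612785339, 0.1305382251739502), (0.33235886693000793, 0.2687976658344269), 86.43421173095703) 0.04076714226052891
0.21 0.24 3562 ((0.5988838076591492, 0.12656718492507935), (0.3171307146549225, 0.1386922299861908), 86.52676391601562) 0.22393177331053954
tab 83 [ 0.40637966 -0.01188586  0.08266261] [0.44925056 0.17226574 0.10964708] [0.42539943 0.1393595  0.09200534]
```

View pics/c2.png

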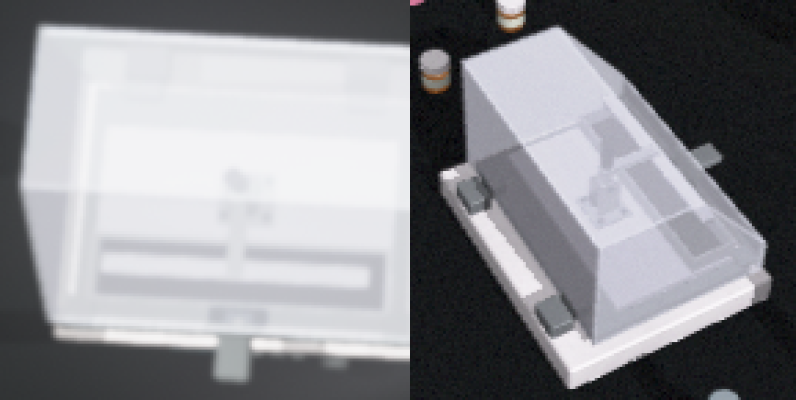

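```bash
cat >> h.py <<'E'
YAW=np.radians(-3.4); H=np.array([0.6646,0.124,0.062])   # hinge point
def S(x,y,z): # shaker axes rel. to hinge -> world
    c,s=np.cos(YAW),np.sin(YAW); return H+np.array([c*x-s*y,s*x+c*y,z])
def Rt(yaw=YAW,tilt=0): # tool down, closing along yaw'd y; tilt>0: fingertips lean to +x
    return R.from_euler("z",yaw)*R.from_matrix([[-1,0,0],[0,1,0],[0,0,-1]])*R.from_euler("y",-tilt,degrees=True)
def delta(p,Rg,o=None,pinch=False):
    from plant import sensors,r
    o=o or sensors.get_obs(); R0=R.from_rotvec(o["tcp_rot"]); p=np.array(p,float)
    if pinch: p=p+Rg.apply([0,0,r.pinch_z])
    d=np.r_[np.degrees((R0.inv()*Rg).as_rotvec()),1000*R0.inv().apply(p-o["tcp_pos"])]
    print("from",o["tcp_pos"].round(4),"to",p.round(4),"delta",d.round(1).tolist())
E
python3 - <<'E'
from h import *
d=np.load("top0.npz");P=cloud(d);q=P[(P[...,0]<0.425)&(P[...,2]>.08)&(abs(P[...,1]-.137)<.05)];print(len(q),q.min(0),q.max(0))
print(Rt(0,20).apply([0,0,1]))
print(S(-.24,0,.025),S(-.17,0,.008))
delta(S(-.246,0,.14),Rt())
delta(S(-.246,0,.05),Rt())
E
```

```text
218 [0.12252616 0.08700483 0.08624397] [0.42432649 0.15168659 0.19604164]
[ 0.34202014  0.         -0.93969262]
[0.42502244 0.13823353 0.087     ] [0.49489923 0.13408208 0.07      ]
from [ 0.2494 -0.5454  0.2304] to [0.419  0.1386 0.202 ] delta [0.1, -0.0, 28.0, -438.7, 551.5, 29.2]
from [ 0.2494 -0.5454  0.2304] to [0.419  0.1386 0.112 ] delta [0.1, -0.0, 28.0, -438.7, 551.3, 119.2]
```

Emit:
step_arm --deltas '[[[0,0,28,-438.5,551.5,29,0],[0,0,28,-438.5,551.5,29,0],[0,0,28,-438.5,551.5,29,0],[0,0,28,-438.5,551.5,29,0],[0,0,28,-438.5,551.5,29,0],[0,0,28,-438.5,551.5,29,0],[0,0,28,-438.5,551.5,29,0],[0,0,28,-438.5,551.5,29,0],[0,0,28,-438.5,551.5,29,0],[0,0,28,-438.5,551.5,29,0],[0,0,28,-438.5,551.5,29,0],[0,0,28,-438.5,551.5,29,0],[0,0,28,-438.5,551.5,29,0],[0,0,28,-438.5,551.5,29,0],[0,0,28,-438.5,551.5,29,0],[0,0,28,-438.5,551.5,29,0]]]' --squeeze 20

```text
clock: 2.1
tcp_pos: [0.419, 0.1376, 0.2026]
tcp_rot: [0.096, 3.14, 0.001]
ft_force: [0.3, -1.0, 0.3]
opening: 0.003
grasp_force: 0.0
```

Run:
```python
from h import *
from plant import sensors,optics
print(sensors.get_obs()["ft_force"],sensors.get_obs()["opening"],sensors.get_obs()["joints"])
delta(S(-.246,0,.04),Rt())
d=optics.get_image("wrist");cv2.imwrite("pics/w1.png",d["image"][...,::-1]);print(d["T_tool_cam"],d["mtx"])
```

```text
[ 0.33356269 -1.04046479  0.26129268] 0.003103199603314763 [ 7.78948948e-01 -4.01189148e-01 -3.51512970e-01 -1.07691871e-04
 -1.61966036e+00 -2.41078480e+00]
from [0.419  0.1376 0.2026] to [0.419  0.1386 0.102 ] delta [0.0, 0.0, -0.1, 0.1, 0.9, 100.6]
[[-7.49216332e-04  9.51059062e-01  3.09008253e-01  7.99221620e-02]
 [ 9.99998913e-01  3.20104699e-04  1.43936947e-03  7.54644308e-05]
 [ 1.27001038e-03  3.09008995e-01 -9.51058267e-01 -1.44036080e-01]
 [ 0.00000000e+00  0.00000000e+00  0.00000000e+00  1.00000000e+00]] [[325.1922621    0.         275.45390455]
 [  0.         325.1922621  208.18245898]
 [  0.           0.           1.        ]]
```

View pics/w1.png

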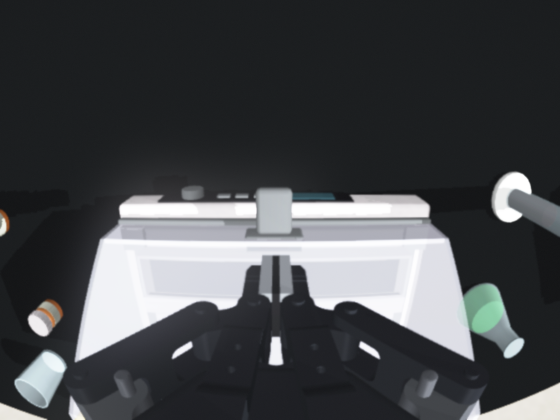

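Emit:
step_arm --deltas '[[[0,0,0,0,1,50,0],[0,0,0,0,1,100,0],[0,0,0,0,1,106,0],[0,0,0,0,1,110,0],[0,0,0,0,1,114,0],[0,0,0,0,1,117,0],[0,0,0,0,1,119,0]]]'

```text
clock: 3.02
tcp_pos: [0.4193, 0.1397, 0.0841]
tcp_rot: [0.094, 3.139, 0.002]
ft_force: [-3.0, 0.2, 4.6]
opening: -0.002
grasp_force: 2.2
```

Emit:
step_arm --deltas '[[[0,0,0,0,0,1,0],[0,0,0,0,0,2,0],[0,0,0,0,0,3,0],[0,0,0,0,0,4,0]]]'

```text
clock: 3.52
tcp_pos: [0.4192, 0.1396, 0.0804]
tcp_rot: [0.093, 3.14, 0.001]
ft_force: [-9.4, 1.7, 13.3]
opening: 0.001
grasp_force: 7.0
```

Emit:
step_arm --deltas '[[[0,0,0,0,0,0,0],[0,0,0,0,0,-10,0],[0,0,0,0,0,-40,0],[0,0,0,0,0,-80,0],[0,0,0,0,0,-100,0],[0,0,0,0,0,-100,0],[0,0,0,0,0,-100,0]]]'

```text
clock: 4.4
tcp_pos: [0.4185, 0.139, 0.1776]
tcp_rot: [-0.094, -3.138, 0.002]
ft_force: [0.3, 0.1, -0.8]
opening: -0.001
grasp_force: 0.0
```

Run:
```python
from h import *
from plant import sensors,optics
d=optics.get_image("scene");np.savez("scene1.npz",**d);P=cloud(d)
m=(P[...,0]<.44)&(P[...,0]>.39)&(abs(P[...,1]-.138)<.02)&(P[...,2]>.03)&(P[...,2]<.16)
print(P[m].round(3)[::4])
def tab(t,e=0): # tab point at angle t, e outwards
    c,s=np.cos(t),np.sin(t);x,z=-(.24+e),.025
    return S(x*c+z*s,0,-x*s+z*c)
for t in(0,.15):print(t,tab(t))
delta(tab(.15,.008)+[0,0,.06],Rt(tilt=20),pinch=True)
delta(tab(.15,.008),Rt(tilt=20),pinch=True)
```

```text
[[0.42  0.122 0.127]
 [0.427 0.125 0.128]
 [0.415 0.132 0.127]
 [0.429 0.129 0.127]
 [0.419 0.136 0.129]
 [0.434 0.13  0.127]
 [0.422 0.136 0.126]
 [0.439 0.131 0.126]
 [0.43  0.14  0.129]
 [0.418 0.146 0.128]
 [0.435 0.142 0.129]
 [0.423 0.147 0.126]
 [0.438 0.146 0.13 ]
 [0.428 0.153 0.13 ]
 [0.434 0.147 0.123]
 [0.423 0.154 0.123]
 [0.437 0.147 0.116]]
0 [0.42502244 0.13823353 0.087     ]
0.15 [0.43144202 0.13785214 0.12258443]
from [0.4185 0.1389 0.1776] to [0.4299 0.1379 0.1662] delta [-0.1, -20.1, -0.0, -11.5, -0.3, 11.3]
from [0.4185 0.1389 0.1776] to [0.4299 0.1379 0.1062] delta [-0.1, -20.1, -0.0, -11.7, -0.2, 71.3]
```

Emit:
step_arm --deltas '[[[0,-10,0,-5,0,5,85],[0,-20,0,-11.5,0,11,60],[0,-20,0,-11.5,0,30,60],[0,-20,0,-11.5,0,50,60],[0,-20,0,-11.5,0,71,60],[0,-20,0,-11.5,0,71,60],[0,-20,0,-11.5,0,71,20],[0,-20,0,-11.5,0,71,20],[0,-20,0,-11.5,0,71,20],[0,-20,0,-11.5,0,71,20],[0,-20,0,-11.5,0,71,20]]]' --squeeze 20

```text
clock: 5.82
tcp_pos: [0.4301, 0.1355, 0.1082]
tcp_rot: [0.087, 2.793, -0.025]
ft_force: [-3.1, -13.5, 0.7]
opening: 0.345
grasp_force: 25.7
```

```bash
cat >> h.py <<'E'
def tab(t,e=0): # tab point at hood angle t, e outwards
    c,s=np.cos(t),np.sin(t);x,z=-(.24+e),.025
    return S(x*c+z*s,0,-x*s+z*c)
E
python3 - <<'E'
from h import *
from plant import sensors
o=sensors.get_obs(); print(o["opening"],o["grasp_force"],o["ft_force"])
for t in np.arange(.15,1.4,.1): delta(tab(t,.008),Rt(tilt=20-10*min(t,1)),o,True)
E
```

```text
0.34539955659402305 25.65243422985077 [ -3.13425701 -13.48539007   0.66079575]
from [0.4301 0.1355 0.1082] to [0.4295 0.138  0.106 ] delta [-0.4, 1.4, -0.1, 1.4, 2.5, 1.8]
from [0.4301 0.1355 0.1082] to [0.4365 0.1376 0.1297] delta [-0.4, 2.4, -0.1, -13.3, 2.3, -18.1]
from [0.4301 0.1355 0.1082] to [0.4459 0.137  0.1526] delta [-0.4, 3.4, -0.1, -29.9, 2.2, -36.4]
from [0.4301 0.1355 0.1082] to [0.4575 0.1363 0.1744] delta [-0.4, 4.4, -0.1, -48.2, 2.1, -52.9]
from [0.4301 0.1355 0.1082] to [0.4713 0.1355 0.1948] delta [-0.4, 5.4, -0.1, -68.1, 2.0, -67.5]
from [0.4301 0.1355 0.1082] to [0.487  0.1346 0.2138] delta [-0.4, 6.4, -0.1, -89.4, 2.0, -79.9]
from [0.4301 0.1355 0.1082] to [0.5045 0.1335 0.2311] delta [-0.4, 7.4, -0.1, -111.8, 1.9, -90.2]
from [0.4301 0.1355 0.1082] to [0.5237 0.1324 0.2465] delta [-0.4, 8.4, -0.1, -135.1, 1.9, -98.2]
from [0.4301 0.1355 0.1082] to [0.5443 0.1311 0.2599] delta [-0.4, 9.4, -0.1, -159.1, 1.9, -103.7]
from [0.4301 0.1355 0.1082] to [0.5663 0.1298 0.2711] delta [-0.4, 9.9, -0.1, -183.6, 1.9, -106.8]
from [0.4301 0.1355 0.1082] to [0.5895 0.1285 0.2802] delta [-0.4, 9.9, -0.1, -208.5, 2.0, -107.4]
from [0.4301 0.1355 0.1082] to [0.6135 0.127  0.2868] delta [-0.4, 9.9, -0.1, -233.4, 2.0, -105.5]
from [0.4301 0.1355 0.1082] to [0.638  0.1256 0.291 ] delta [-0.4, 9.9, -0.1, -257.9, 2.1, -101.1]
```

Emit:
step_arm --deltas '[[[0,0,0,0,-4,0,20],[0,1,0,-14.5,-4,-20,20],[0,2,0,-31,-4,-38,20],[0,3,0,-49.5,-4,-54.5,20],[0,4,0,-69.5,-4,-69,20],[0,5,0,-91,-4,-81.5,20],[0,5,0,-91,-4,-81.5,20]]]'

```text
clock: 6.7
tcp_pos: [0.4892, 0.1319, 0.2179]
tcp_rot: [0.088, 2.877, -0.008]
ft_force: [-2.5, 4.4, 3.0]
opening: 0.347
grasp_force: 26.0
```

Run:
```python
from h import *
from plant import sensors,optics
o=sensors.get_obs(); print(o["opening"],o["grasp_force"],o["ft_force"])
for t in (.65,.75,.85,.95,1.05,1.15,1.25,1.35): delta(tab(t,.008)+[0,-.003,0],Rt(tilt=20-10*min(t,1)),o,True)
d=optics.get_image("scene");cv2.imwrite("pics/s2.png",d["image"][...,::-1])
```

```text
0.3470195584133161 26.005215346813202 [-2.46355357  4.3719887   2.9834622 ]
from [0.4892 0.1319 0.2179] to [0.487  0.1316 0.2138] delta [0.1, 1.6, -0.1, 3.2, -0.5, 3.4]
from [0.4892 0.1319 0.2179] to [0.5045 0.1305 0.2311] delta [0.1, 2.6, -0.1, -18.2, -0.4, -8.7]
from [0.4892 0.1319 0.2179] to [0.5237 0.1294 0.2465] delta [0.1, 3.6, -0.1, -40.8, -0.3, -18.6]
from [0.4892 0.1319 0.2179] to [0.5443 0.1281 0.2599] delta [0.1, 4.6, -0.1, -64.2, -0.3, -26.2]
from [0.4892 0.1319 0.2179] to [0.5663 0.1268 0.2711] delta [0.1, 5.1, -0.1, -88.4, -0.2, -31.3]
from [0.4892 0.1319 0.2179] to [0.5895 0.1255 0.2802] delta [0.1, 5.1, -0.1, -113.2, -0.2, -34.0]
from [0.4892 0.1319 0.2179] to [0.6135 0.124  0.2868] delta [0.1, 5.1, -0.1, -138.1, -0.1, -34.2]
from [0.4892 0.1319 0.2179] to [0.638  0.1226 0.291 ] delta [0.1, 5.1, -0.1, -162.9, -0.1, -31.9]
```

View pics/s2.png

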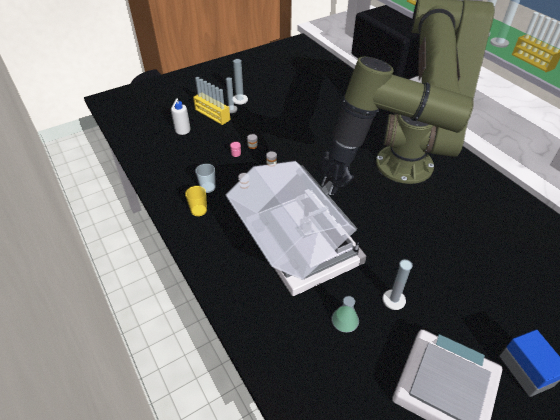

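Emit:
step_arm --deltas '[[[0,1,0,-21,0,-12,20],[0,2,0,-43.5,0,-22,20],[0,3,0,-67,0,-29,20],[0,3.5,0,-91,0,-34,20],[0,3.5,0,-116,0,-37,20],[0,3.5,0,-141,0,-37,20],[0,3.5,0,-160,0,-36,40],[0,3.5,0,-160,0,-36,85],[0,3.5,0,-160,0,-60,85],[0,3.5,0,-120,0,-60,85],[0,3.5,0,0,0,-60,85],[0,3.5,0,0,0,-60,85]]]'

```text
clock: 8.25
tcp_pos: [0.4701, 0.1314, 0.273]
tcp_rot: [0.089, 2.94, -0.009]
ft_force: [-1.0, 1.2, 1.2]
opening: 0.997
grasp_force: 0.0
```

Run:
```python
from h import *
from plant import sensors,optics
o=sensors.get_obs(); print(o["opening"],o["ft_force"],o["tcp_pos"])
d=optics.get_image("scene");e=optics.get_image("top");np.savez("top2.npz",**e);np.savez("scene2.npz",**d)
A=e["image"][130:310,150:420];B=d["image"][120:300,170:380]
cv2.imwrite("pics/s3.png",np.hstack([cv2.resize(A,(435,290*1)),cv2.resize(B,(338,290))])[...,::-1])
```

```text
0.9968545476065517 [-0.97147338  1.23572232  1.17150196] [0.47014567 0.13144533 0.27303465]
```

View pics/s3.png

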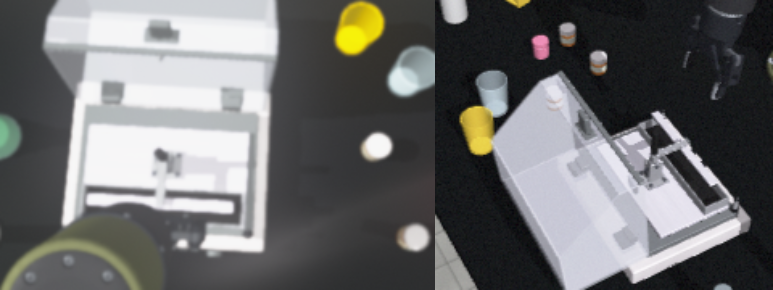

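Emit:
step_arm --deltas '[[[0,-16,0,60,-240,0,0],[0,-16,0,60,-240,0,0],[0,-16,0,60,-240,0,0],[0,-16,0,60,-240,0,0],[0,-16,0,60,-240,0,0],[0,-16,0,60,-240,0,0]]]'

```text
clock: 9.1
tcp_pos: [0.3986, -0.1054, 0.2624]
tcp_rot: [0.085, 2.659, -0.019]
ft_force: [0.7, 0.2, 0.2]
opening: 0.001
grasp_force: 0.0
```

Run:
```python
from h import *
from plant import sensors,optics
o=sensors.get_obs(); print(o["tcp_pos"],o["tcp_rot"])
d=optics.get_image("scene");e=optics.get_image("top");np.savez("top3.npz",**e);np.savez("scene3.npz",**d)
A=cloud(e);B=cloud(d)
c,s=np.cos(YAW),np.sin(YAW);W=np.array([[c,-s,0],[s,c,0],[0,0,1]])
for n,P in(("top",A),("scene",B)):
    q=(P.reshape(-1,3)-S(-.17,0,.008))@W   # tray frame
    ok=(abs(q[:,0])<.13)&(abs(q[:,1])<.2)&(q[:,2]<.2)
    q=q[ok]
    f=q[(abs(q[:,2])<.004)];print(n,"floor",len(f),np.percentile(f,[1,50,99],axis=0).round(4).tolist())
    f=q[(q[:,2]>.04)&(abs(q[:,0])<.04)&(abs(q[:,1])<.12)];print("bar?",len(f),np.percentile(f,[1,50,99],axis=0).round(4).tolist())
    f=q[(q[:,2]>.06)&(q[:,0]>.02)];print("handle?",len(f));print(f[np.argsort(f[:,2])][::max(1,len(f)//14)].round(3).tolist())
    f=q[(q[:,2]>.015)&(q[:,2]<.03)];print("rim",len(f),np.percentile(f,[2,98],axis=0).round(4).tolist())
Ai=e["image"][190:310,170:330];Bi=d["image"][155:295,240:375]
cv2.imwrite("pics/s4.png",np.hstack([cv2.resize(Ai,(440,330),interpolation=2),cv2.resize(Bi,(318,330),interpolation=2)])[...,::-1])
```

```text
[ 0.39856857 -0.10543655  0.26244267] [ 0.08471918  2.65875179 -0.01908411]
top floor 4463 [[-0.029, -0.1307, -0.0038], [0.0583, -0.0072, -0.0003], [0.1238, 0.1268, 0.0037]]
bar? 676 [[-0.0089, -0.1073, 0.0558], [-0.0001, -0.0024, 0.0598], [0.0368, 0.1056, 0.0734]]
handle? 149
[[0.06, -0.008, 0.063], [0.052, -0.004, 0.068], [0.047, -0.004, 0.069], [0.046, 0.003, 0.07], [0.022, -0.002, 0.07], [0.027, -0.004, 0.071], [0.029, 0.001, 0.071], [0.039, -0.005, 0.072], [0.022, 0.001, 0.073], [0.041, 0.002, 0.074], [0.063, -0.008, 0.095], [0.06, -0.005, 0.114], [0.071, 0.004, 0.128], [0.059, -0.002, 0.131], [0.061, 0.002, 0.132]]
rim 369 [[-0.0407, -0.1387, 0.0162], [0.0592, 0.1349, 0.0281]]
scene floor 1609 [[-0.0249, -0.128, -0.0039], [0.0498, 0.0466, -0.0006], [0.1253, 0.1306, 0.0037]]
bar? 358 [[-0.007, -0.1095, 0.0465], [0.0044, 0.0045, 0.0588], [0.0372, 0.1074, 0.0723]]
handle? 141
[[0.071, 0.004, 0.061], [0.06, 0.004, 0.064], [0.026, -0.004, 0.067], [0.038, -0.009, 0.068], [0.068, 0.005, 0.069], [0.028, 0.004, 0.071], [0.034, 0.002, 0.072], [0.068, 0.004, 0.077], [0.073, -0.006, 0.084], [0.075, -0.004, 0.096], [0.074, 0.005, 0.104], [0.063, 0.004, 0.115], [0.063, 0.003, 0.124], [0.073, -0.005, 0.13], [0.07, -0.004, 0.133]]
rim 222 [[-0.036, -0.1368, 0.0155], [0.0848, 0.1367, 0.0284]]
```

View pics/s4.png

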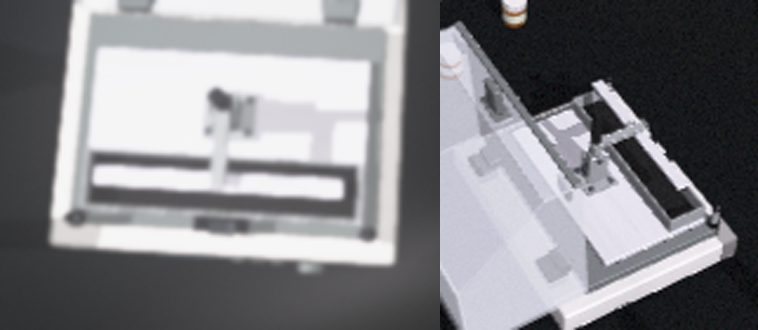

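```bash
cat >> h.py <<'E'
H=H+np.array([0,-.0015,0])
def T(x,y,z): return S(x-.17,y,z+.008)  # tray frame -> world
E
python3 - <<'E'
from h import *
delta(T(.038,0,.17),Rt())
delta(T(.038,0,.098),Rt())
delta(T(.098,0,.098),Rt())
E
```

```text
from [ 0.3992 -0.1038  0.2618] to [0.5328 0.1303 0.24  ] delta [0.0, 27.5, -0.0, -95.7, 241.8, 74.5]
from [ 0.3992 -0.1038  0.2618] to [0.5328 0.1303 0.168 ] delta [0.0, 27.5, -0.0, -62.5, 241.7, 138.4]
from [ 0.3992 -0.1038  0.2618] to [0.5927 0.1268 0.168 ] delta [0.0, 27.5, -0.0, -115.7, 241.8, 166.1]
```

Emit:
step_arm --deltas '[[[0,27.5,0,-95.5,242,74.5,0],[0,27.5,0,-95.5,242,74.5,0],[0,27.5,0,-95.5,242,74.5,0],[0,27.5,0,-95.5,242,74.5,0],[0,27.5,0,-95.5,242,74.5,0],[0,27.5,0,-95.5,242,74.5,0],[0,27.5,0,-62.5,242,138.5,0],[0,27.5,0,-62.5,242,138.5,0],[0,27.5,0,-62.5,242,138.5,0]]]'

```text
clock: 10.32
tcp_pos: [0.5329, 0.1304, 0.1692]
tcp_rot: [0.093, 3.139, -0.002]
ft_force: [-0.3, -0.1, 0.7]
opening: 0.001
grasp_force: 0.0
```

Run:
```python
from h import *
for x in (.038,.06,.098):delta(T(x,0,.098),Rt())
```

```text
from [0.5329 0.1304 0.1692] to [0.5328 0.1303 0.168 ] delta [-0.1, 0.0, 0.0, 0.1, -0.1, 1.2]
from [0.5329 0.1304 0.1692] to [0.5548 0.129  0.168 ] delta [-0.1, 0.0, 0.0, -21.9, -0.1, 1.2]
from [0.5329 0.1304 0.1692] to [0.5927 0.1268 0.168 ] delta [-0.1, 0.0, 0.0, -59.9, -0.1, 1.2]
```

Emit:
step_arm --deltas '[[[0,0,0,-10,0,0,0],[0,0,0,-18,0,0,0],[0,0,0,-26,0,0,0],[0,0,0,-34,0,0,0],[0,0,0,-42,0,0,0],[0,0,0,-50,0,0,0],[0,0,0,-57,0,0,0],[0,0,0,-62,0,0,0],[0,0,0,-62,0,0,0]]]'

```text
clock: 11.45
tcp_pos: [0.5951, 0.1266, 0.1679]
tcp_rot: [-0.094, -3.14, 0.0]
ft_force: [0.1, 0.5, 0.2]
opening: -0.004
grasp_force: 0.0
```

Emit:
step_arm --deltas '[[[0,0,0,0,0,-50,0],[0,0,0,0,0,-100,0],[0,0,0,0,-60,-110,0],[0,0,0,60,-120,-110,0],[0,0,0,100,-180,-110,85],[0,0,0,120,-240,-110,85],[0,0,0,120,-260,-110,85],[0,0,0,120,-260,-110,85]]]'

```text
clock: 12.45
tcp_pos: [0.4583, -0.1281, 0.2791]
tcp_rot: [0.1, 3.138, -0.0]
ft_force: [0.5, 0.3, 0.5]
opening: 0.841
grasp_force: 0.0
```

Run:
```python
from h import *
from plant import sensors,optics
o=sensors.get_obs(); print(o["tcp_pos"],o["tcp_rot"],o["joints"])
d=optics.get_image("scene");e=optics.get_image("top");np.savez("top4.npz",**e);np.savez("scene4.npz",**d)
A=cloud(e)
z=A[...,2]; m=((z>0.035)&(z<0.06)).astype(np.uint8);m[:, :340]=0;m[:,500:]=0
n,L,s,c=cv2.connectedComponentsWithStats(m)
for i in range(1,n):
    if 100<s[i,4]<300: q=A[L==i];q=q[q[:,2]>.043];print(c[i].round(),s[i,4],((q.max(0)+q.min(0))/2).round(4), e["image"][L==i].mean(0).round())
Ai=e["image"][130:310,170:470];Bi=d["image"][155:295,240:375]
cv2.imwrite("pics/s5.png",np.hstack([cv2.resize(Ai,(480,288),interpolation=2),cv2.resize(Bi,(278,288),interpolation=2)])[...,::-1])
```

```text
[ 0.45830827 -0.12807633  0.27909526] [ 1.00157592e-01  3.13764608e+00 -9.17667748e-05] [ 1.53558397e-01 -2.83339714e-01 -1.23165103e-01  4.96701693e-04
 -1.72867357e+00 -1.78809690e+00]
[375. 143.] 101 [ 0.8061 -0.2003  0.0515] [217. 193.  16.]
[410. 171.] 110 [ 0.7243 -0.2922  0.0515] [147. 161. 163.]
[367. 216.] 174 [ 0.6065 -0.1773  0.0476] [244. 243. 242.]
```

View pics/s5.png

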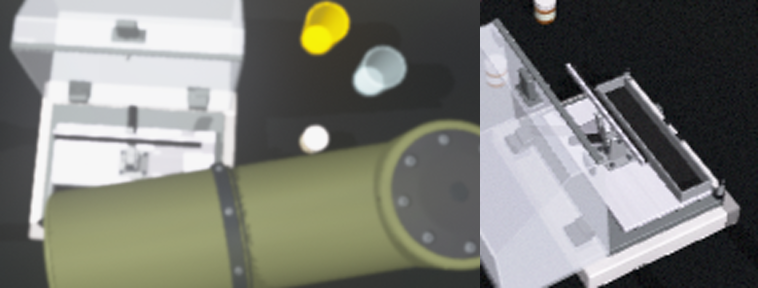

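Run:
```python
from h import *
d=np.load("scene4.npz");B=cloud(d);z=B[...,2]
m=((z>0.035)&(z<0.056)&(B[...,0]<.68)&(B[...,1]<-.08)).astype(np.uint8)
n,L,s,c=cv2.connectedComponentsWithStats(m)
for i in range(1,n):
    if s[i,4]>15: q=B[L==i];q=q[q[:,2]>.043];print(c[i].round(),s[i,4],((q.max(0)+q.min(0))/2).round(4),d["image"][L==i].mean(0).round())
for z in(.12,.0203): delta([.6065,-.1775,z],Rt())
```

```text
[104.   3.] 121 [ 0.582  -2.0237  0.0496] [238. 234. 229.]
[203.  15.] 493 [ 0.077  -1.7346  0.0495] [142.  97.  65.]
[502.   5.] 43 [-1.4399 -0.7406  0.0494] [164. 159. 154.]
[524.  14.] 64 [-1.4384 -0.5857  0.0496] [167. 162. 157.]
[401.  74.] 224 [-0.4401 -0.5027  0.0495] [21. 20. 23.]
[437.  87.] 73 [-0.4644 -0.2947  0.0494] [126. 122. 126.]
[239.  93.] 32 [ 0.3453 -0.7301  0.0495] [126. 136. 143.]
[202. 105.] 54 [ 0.54   -0.7464  0.0495] [191. 168.  70.]
[231. 102.] 21 [ 0.4132 -0.6843  0.0495] [122. 131. 138.]
[221. 113.] 78 [ 0.4732 -0.6264  0.0497] [154. 135.  56.]
[185. 125.] 41 [ 0.6577 -0.629   0.0496] [193. 194. 196.]
[252. 138.] 66 [ 0.4572 -0.4072  0.0494] [199. 194. 198.]
[235. 146.] 69 [ 0.5389 -0.404   0.0475] [221. 132. 168.]
[271. 155.] 70 [ 0.4483 -0.2769  0.0474] [218. 213. 217.]
from [ 0.4593 -0.1259  0.2782] to [ 0.6065 -0.1775  0.12  ] delta [0.0, 0.0, -0.1, -149.9, -42.6, 158.3]
from [ 0.4593 -0.1259  0.2782] to [ 0.6065 -0.1775  0.0203] delta [0.0, 0.0, -0.1, -149.8, -42.7, 258.0]
```

Emit:
step_arm --deltas '[[[0,0,0,-150,-42.5,0,85],[0,0,0,-150,-42.5,0,85],[0,0,0,-150,-42.5,50,85],[0,0,0,-150,-42.5,100,85],[0,0,0,-150,-42.5,150,75],[0,0,0,-150,-42.5,200,75],[0,0,0,-150,-42.5,240,75],[0,0,0,-150,-42.5,258,75],[0,0,0,-150,-42.5,258,75],[0,0,0,-150,-42.5,258,75],[0,0,0,-150,-42.5,258,30],[0,0,0,-150,-42.5,258,30],[0,0,0,-150,-42.5,258,30],[0,0,0,-150,-42.5,258,30],[0,0,0,-150,-42.5,258,30]]]' --squeeze 25

```text
clock: 14.42
tcp_pos: [0.6073, -0.1772, 0.0213]
tcp_rot: [0.094, 3.138, -0.001]
ft_force: [-0.9, 1.2, 5.0]
opening: 0.447
grasp_force: 25.6
```

Run:
```python
from h import *
from plant import sensors,optics
o=sensors.get_obs();print(o["tcp_pos"],o["opening"]*85.4,o["grasp_force"],o["ft_force"])
p=[.6065,-.1775,.0203]
delta([.6065,-.1775,.18],Rt())
delta(T(0,.075,.11),Rt())
delta(T(0,.075,.0223),Rt())
d=optics.get_image("wrist");cv2.imwrite("pics/w2.png",d["image"][...,::-1])
```

```text
[ 0.60731463 -0.17721495  0.02131334] 38.16350862547401 25.594791769981384 [-0.89395757  1.1985486   4.95418354]
from [ 0.6073 -0.1772  0.0213] to [ 0.6065 -0.1775  0.18  ] delta [-0.0, 0.1, -0.0, 0.5, -0.4, -158.7]
from [ 0.6073 -0.1772  0.0213] to [0.4993 0.2075 0.18  ] delta [-0.0, 0.1, -0.0, 130.4, 377.5, -159.0]
from [ 0.6073 -0.1772  0.0213] to [0.4993 0.2075 0.0923] delta [-0.0, 0.1, -0.0, 130.6, 377.5, -71.3]
```

View pics/w2.png

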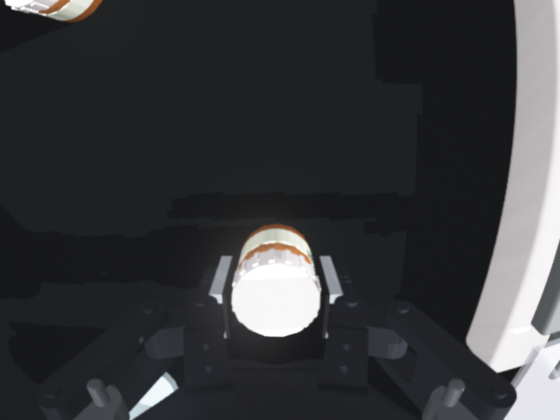

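Emit:
step_arm --deltas '[[[0,0,0,0,0,-40,30],[0,0,0,0,0,-90,30],[0,0,0,20,0,-140,30],[0,0,0,60,40,-160,30],[0,0,0,100,85,-160,30],[0,0,0,130.5,130,-160,30],[0,0,0,130.5,185,-160,30],[0,0,0,130.5,240,-160,30],[0,0,0,130.5,295,-160,30],[0,0,0,130.5,345,-160,30],[0,0,0,130.5,377.5,-160,30],[0,0,0,130.5,377.5,-150,30],[0,0,0,130.5,377.5,-120,30],[0,0,0,130.5,377.5,-100,30],[0,0,0,130.5,377.5,-85,30],[0,0,0,130.5,377.5,-76,30],[0,0,0,130.5,377.5,-72,30],[0,0,0,130.5,377.5,-72,30]]]'

```text
clock: 16.73
tcp_pos: [0.4992, 0.2076, 0.0924]
tcp_rot: [0.094, 3.14, 0.0]
ft_force: [0.3, -0.3, -1.0]
opening: 0.446
grasp_force: 25.6
```

Run:
```python
from h import *
from plant import sensors,optics
o=sensors.get_obs();print(o["tcp_pos"],o["opening"]*85.4,o["grasp_force"],o["ft_force"]); delta(T(0,.075,.0223),Rt())
delta([.446,-.2765,.0203],Rt())
d=optics.get_image("wrist");cv2.imwrite("pics/w3.png",d["image"][...,::-1])
```

```text
[0.49915459 0.20761043 0.09237097] 38.089354684091845 25.55833339691162 [ 0.27517822 -0.3423733  -0.9511148 ]
from [0.4992 0.2076 0.0924] to [0.4993 0.2075 0.0923] delta [0.0, 0.0, -0.0, -0.2, -0.1, 0.1]
from [0.4992 0.2076 0.0924] to [ 0.446  -0.2765  0.0203] delta [0.0, 0.0, -0.0, 24.1, -486.4, 71.9]
```

View pics/w3.png

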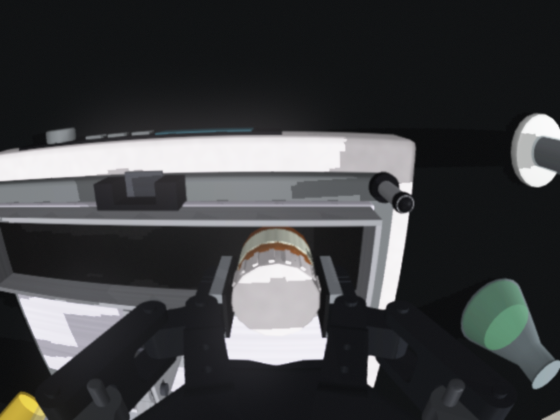

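Emit:
step_arm --deltas '[[[0,0,0,0,0,1,30],[0,0,0,0,0,1,52],[0,0,0,0,0,1,52],[0,0,0,0,0,1,52],[0,0,0,0,0,-10,52],[0,0,0,0,0,-50,52],[0,0,0,0,0,-90,60],[0,0,0,0,-50,-90,75],[0,0,0,24,-110,-90,75],[0,0,0,24,-170,-90,75],[0,0,0,24,-230,-90,75],[0,0,0,24,-290,-90,75],[0,0,0,24,-350,-90,75],[0,0,0,24,-410,-90,75],[0,0,0,24,-460,-90,75],[0,0,0,24,-486,-80,75],[0,0,0,24,-486,-60,75],[0,0,0,24,-486,-60,75]]]'

```text
clock: 19.02
tcp_pos: [0.4451, -0.2754, 0.1502]
tcp_rot: [-0.094, -3.137, -0.002]
ft_force: [0.5, 0.2, -0.2]
opening: 0.878
grasp_force: 0.0
```

```bash
cat > look.py <<'E'
from h import *
from plant import sensors,optics
o=sensors.get_obs()
e=optics.get_image("top");d=optics.get_image("scene")
for n,i in(("top",e),("scene",d)):
    P=cloud(i);z=P[...,2]
    for nm,box in(("bench",(z>.041)&(z<.054)&(P[...,0]>.38)&(P[...,0]<.68)&(P[...,1]<-.06)&(P[...,1]>-.5)),("trough",(z>.108)&(z<.126)&(abs(P[...,0]-.495)<.04)&(P[...,1]>0)&(P[...,1]<.27))):
        k,L,s,c=cv2.connectedComponentsWithStats(box.astype(np.uint8))
        for j in range(1,k):
            if s[j,4]>25:
                q=P[L==j];m=(q.max(0)+q.min(0))/2
                t="" 
                if nm=="trough":
                    cc,ss=np.cos(YAW),np.sin(YAW);w=m-T(0,0,0);t=("tray",(w@np.array([[cc,-ss,0],[ss,cc,0],[0,0,1]])).round(4))
                print(n,nm,c[j].round(),s[j,4],m.round(4),np.ptp(q,0).round(3),i["image"][L==j].mean(0).round(),t)
E
python3 - <<'E'
exec(open("look.py").read())
delta([.446,-.2765,.0203],Rt())
E
```

```text
top trough [219. 255.] 204 [0.4985 0.2084 0.115 ] [0.037 0.037 0.014] [244. 243. 243.] ('tray', array([-0.0009,  0.0759,  0.045 ]))
scene bench [252. 137.] 53 [ 0.4581 -0.415   0.046 ] [0.035 0.043 0.01 ] [182. 178. 182.] 
scene bench [235. 145.] 59 [ 0.5402 -0.4023  0.0471] [0.038 0.044 0.011] [223. 133. 170.] 
scene bench [271. 155.] 61 [ 0.4481 -0.2763  0.047 ] [0.038 0.044 0.011] [222. 218. 222.] 
scene trough [337. 230.] 117 [0.502  0.2102 0.115 ] [0.04  0.039 0.014] [224. 220. 224.] ('tray', array([0.0025, 0.0779, 0.045 ]))
from [ 0.4461 -0.2755  0.1525] to [ 0.446  -0.2765  0.0203] delta [-0.0, 0.0, 0.0, 0.1, -1.0, 132.2]
```

Emit:
step_arm --deltas '[[[0,0,0,0,-1,50,75],[0,0,0,0,-1,100,75],[0,0,0,0,-1,125,75],[0,0,0,0,-1,132,75],[0,0,0,0,-1,132,75],[0,0,0,0,-1,132,30],[0,0,0,0,-1,132,30],[0,0,0,0,-1,132,30],[0,0,0,0,-1,132,30],[0,0,0,0,-1,132,30],[0,0,0,0,-1,132,30]]]'

```text
clock: 20.5
tcp_pos: [0.4467, -0.2774, 0.0214]
tcp_rot: [0.094, 3.138, -0.001]
ft_force: [-1.2, 1.3, 5.7]
opening: 0.444
grasp_force: 25.5
```

Run:
```python
from h import *
delta(T(0,0,.0223),Rt())
```

```text
from [ 0.4467 -0.2774  0.0214] to [0.4949 0.1326 0.0923] delta [-0.0, 0.1, -0.0, -23.8, 412.1, -71.1]
```

Emit:
step_arm --deltas '[[[0,0,0,0,0,-40,30],[0,0,0,0,0,-90,30],[0,0,0,0,20,-140,30],[0,0,0,-10,70,-160,30],[0,0,0,-24,125,-160,30],[0,0,0,-24,180,-160,30],[0,0,0,-24,240,-160,30],[0,0,0,-24,300,-160,30],[0,0,0,-24,355,-160,30],[0,0,0,-24,395,-160,30],[0,0,0,-24,412,-155,30],[0,0,0,-24,412,-125,30],[0,0,0,-24,412,-100,30],[0,0,0,-24,412,-85,30],[0,0,0,-24,412,-75,30],[0,0,0,-24,412,-71,30],[0,0,0,-24,412,-71,30],[0,0,0,-24,412,-71,52],[0,0,0,-24,412,-71,52],[0,0,0,-24,412,-71,52]]]'

```text
clock: 23.0
tcp_pos: [0.4946, 0.1328, 0.0912]
tcp_rot: [0.094, 3.14, 0.0]
ft_force: [-0.2, -0.6, -0.1]
opening: 0.61
grasp_force: 0.0
```

Run:
```python
from h import *
from plant import sensors
print(sensors.get_obs()["ft_force"])
delta([.456,-.4115,.0203],Rt())
```

```text
[-0.1999753  -0.55462741 -0.12051971]
from [0.4946 0.1328 0.0912] to [ 0.456  -0.4115  0.0203] delta [0.0, 0.0, -0.0, 5.9, -545.6, 70.7]
```

Emit:
step_arm --deltas '[[[0,0,0,0,0,-10,52],[0,0,0,0,0,-50,52],[0,0,0,0,0,-90,60],[0,0,0,0,-50,-90,75],[0,0,0,6,-110,-90,75],[0,0,0,6,-170,-90,75],[0,0,0,6,-230,-90,75],[0,0,0,6,-290,-90,75],[0,0,0,6,-350,-90,75],[0,0,0,6,-410,-90,75],[0,0,0,6,-470,-90,75],[0,0,0,6,-520,-90,75],[0,0,0,6,-545,-80,75],[0,0,0,6,-545,-60,75],[0,0,0,6,-545,-60,75]]]'

```text
clock: 24.88
tcp_pos: [0.4551, -0.4099, 0.1488]
tcp_rot: [-0.094, -3.137, -0.004]
ft_force: [0.4, 0.7, -0.3]
opening: 0.878
grasp_force: 0.0
```

Run:
```python
exec(open("look.py").read())
delta([.456,-.4115,.0203],Rt())
```

```text
top trough [218. 255.] 206 [0.4983 0.2086 0.1154] [0.037 0.038 0.015] [244. 243. 243.] ('tray', array([-0.0011,  0.0761,  0.0454]))
top trough [249. 257.] 204 [0.4923 0.1342 0.1149] [0.04  0.037 0.014] [244. 243. 243.] ('tray', array([-0.0027,  0.0014,  0.0449]))
scene bench [252. 137.] 52 [ 0.4572 -0.4111  0.0474] [0.041 0.046 0.012] [221. 217. 222.] 
scene bench [235. 145.] 54 [ 0.5391 -0.4027  0.0469] [0.036 0.042 0.012] [226. 135. 172.] 
scene trough [324. 214.] 106 [0.4951 0.1338 0.1158] [0.041 0.041 0.015] [222. 218. 223.] ('tray', array([0.0001, 0.0012, 0.0458]))
scene trough [337. 230.] 113 [0.501  0.2098 0.1158] [0.04  0.04  0.015] [226. 222. 227.] ('tray', array([0.0016, 0.0775, 0.0458]))
from [ 0.4561 -0.4102  0.1515] to [ 0.456  -0.4115  0.0203] delta [-0.0, -0.0, 0.0, 0.0, -1.2, 131.2]
```

Emit:
step_arm --deltas '[[[0,0,0,1,-1,50,75],[0,0,0,1,-1,100,75],[0,0,0,1,-1,125,75],[0,0,0,1,-1,131,75],[0,0,0,1,-1,131,75],[0,0,0,1,-1,131,30],[0,0,0,1,-1,131,30],[0,0,0,1,-1,131,30],[0,0,0,1,-1,131,30],[0,0,0,1,-1,131,30],[0,0,0,1,-1,131,30]]]'

```text
clock: 26.35
tcp_pos: [0.4555, -0.4124, 0.0216]
tcp_rot: [0.094, 3.138, -0.002]
ft_force: [0.7, 1.6, 5.1]
opening: 0.447
grasp_force: 25.6
```

Run:
```python
from h import *
delta(T(0,-.075,.0223),Rt())
```

```text
from [ 0.4555 -0.4124  0.0216] to [0.4905 0.0577 0.0923] delta [-0.1, 0.1, -0.0, -7.0, 471.2, -71.3]
```

Emit:
step_arm --deltas '[[[0,0,0,0,0,-40,30],[0,0,0,0,0,-90,30],[0,0,0,0,20,-140,30],[0,0,0,-7,70,-160,30],[0,0,0,-7,125,-160,30],[0,0,0,-7,180,-160,30],[0,0,0,-7,240,-160,30],[0,0,0,-7,300,-160,30],[0,0,0,-7,360,-160,30],[0,0,0,-7,415,-160,30],[0,0,0,-7,455,-160,30],[0,0,0,-7,471,-150,30],[0,0,0,-7,471,-120,30],[0,0,0,-7,471,-95,30],[0,0,0,-7,471,-80,30],[0,0,0,-7,471,-71,30],[0,0,0,-7,471,-71,30],[0,0,0,-7,471,-71,52],[0,0,0,-7,471,-71,52],[0,0,0,-7,471,-71,52]]]'

```text
clock: 28.85
tcp_pos: [0.4901, 0.0579, 0.0911]
tcp_rot: [0.094, 3.14, 0.0]
ft_force: [0.4, -0.4, 0.2]
opening: 0.608
grasp_force: 0.0
```

Emit:
step_arm --deltas '[[[0,0,0,0,0,-10,52],[0,0,0,0,0,-50,52],[0,0,0,0,0,-110,52],[0,0,0,0,-60,-160,0],[0,0,0,0,-120,-160,0],[0,0,0,0,-180,-160,0],[0,0,0,0,-200,-160,0],[0,0,0,0,-200,-160,0]]]'

```text
clock: 29.85
tcp_pos: [0.4777, -0.1435, 0.2517]
tcp_rot: [0.099, 3.139, -0.0]
ft_force: [0.0, 0.2, -0.1]
opening: 0.001
grasp_force: 0.0
```

Run:
```python
exec(open("look.py").read())
np.savez("scene5.npz",**d);np.savez("top5.npz",**e)
cc,ss=np.cos(YAW),np.sin(YAW);W=np.array([[cc,-ss,0],[ss,cc,0],[0,0,1]])
for i in(d,e):
    q=(cloud(i).reshape(-1,3)-T(0,0,0))@W
    f=q[(abs(q[:,1])<.01)&(q[:,0]>.04)&(q[:,0]<.165)&(q[:,2]>.035)&(q[:,2]<.16)];f=f[np.argsort(f[:,0])];print(len(f),f[::max(1,len(f)//25)].round(3).tolist())
cv2.imwrite("pics/s6.png",np.hstack([cv2.resize(e["image"][150:310,170:330],(400,400)),cv2.resize(d["image"][155:295,240:380],(400,400))])[...,::-1])
```

```text
top trough [214. 255.] 86 [0.4984 0.2189 0.1175] [0.037 0.015 0.01 ] [243. 242. 242.] ('tray', array([-0.0016,  0.0864,  0.0475]))
scene bench [236. 145.] 56 [ 0.5377 -0.3999  0.0469] [0.039 0.043 0.011] [224. 134. 171.] 
scene trough [312. 199.] 96 [0.4913 0.0597 0.1156] [0.039 0.04  0.013] [223. 219. 224.] ('tray', array([ 0.0008, -0.073 ,  0.0456]))
scene trough [324. 214.] 108 [0.4949 0.1347 0.1166] [0.039 0.039 0.017] [223. 219. 223.] ('tray', array([-0.0001,  0.0021,  0.0466]))
scene trough [337. 230.] 112 [0.502  0.2111 0.116 ] [0.042 0.04  0.015] [227. 223. 227.] ('tray', array([0.0024, 0.0788, 0.046 ]))
149 [[0.068, 0.008, 0.052], [0.071, -0.005, 0.05], [0.072, 0.002, 0.058], [0.076, 0.01, 0.044], [0.077, -0.001, 0.052], [0.082, 0.006, 0.048], [0.083, 0.002, 0.053], [0.085, 0.006, 0.049], [0.087, 0.004, 0.039], [0.088, 0.005, 0.046], [0.089, 0.008, 0.113], [0.091, -0.0, 0.115], [0.092, 0.006, 0.049], [0.093, -0.002, 0.114], [0.094, 0.005, 0.117], [0.095, 0.0, 0.109], [0.096, -0.005, 0.118], [0.096, 0.006, 0.069], [0.098, 0.008, 0.063], [0.098, 0.002, 0.076], [0.099, -0.004, 
[... 159 characters left out ...]
 0.071], [0.113, -0.003, 0.07], [0.117, 0.005, 0.07]]
191 [[0.078, 0.008, 0.054], [0.08, 0.003, 0.055], [0.081, 0.009, 0.05], [0.082, 0.002, 0.118], [0.083, 0.003, 0.056], [0.084, 0.01, 0.117], [0.085, -0.009, 0.119], [0.086, -0.006, 0.056], [0.087, 0.005, 0.115], [0.089, 0.001, 0.119], [0.091, 0.008, 0.118], [0.093, -0.003, 0.114], [0.097, 0.004, 0.115], [0.1, -0.0, 0.113], [0.102, -0.0, 0.112], [0.111, -0.003, 0.07], [0.114, 0.008, 0.064], [0.117, -0.007, 0.064], [0.12, 0.002, 0.075], [0.122, -0.0, 0.074], [0.125, -0.002, 0.074], [0.127, -0.002, 0.076], [0.131, -0.007, 0.072], [0.133, 0.002, 0.083], [0.136, -0.002, 0.082], [0.138, 0.0, 0.082], [0.141, -0.002, 0.081], [0.144, 0.006, 0.078]]
```

View pics/s6.png

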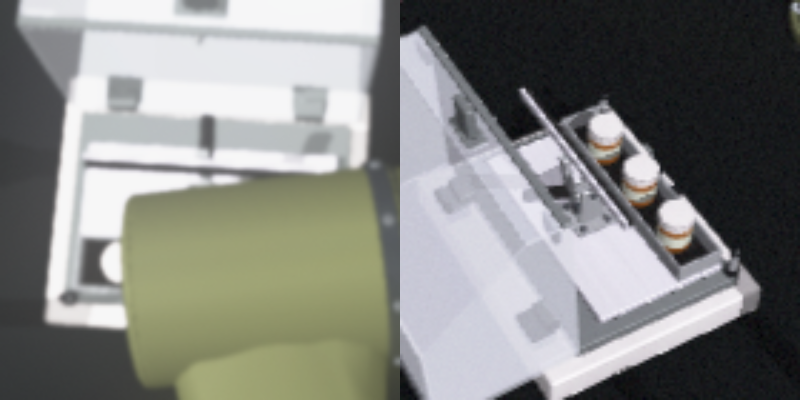

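Run:
```python
from h import *
from plant import sensors
o=sensors.get_obs();print(o["joints"])
Rg=Rt(tilt=8)
def hp(t,r=.08): return T(.067+r*np.sin(t),0,.046+r*np.cos(t))+Rg.apply([0,0,.010])
for z in(.15,.06,0): delta(hp(1.2)+[0,0,z],Rg,o)
```

```text
[ 1.16824448e-01 -2.28375359e-01 -1.28848224e-01 -1.50564037e-04
 -1.66996534e+00 -1.74811725e+00]
from [ 0.478  -0.1417  0.2514] to [0.6376 0.1241 0.2851] delta [0.0, -8.0, -0.1, -143.2, 275.0, -33.6]
from [ 0.478  -0.1417  0.2514] to [0.6376 0.1241 0.1951] delta [0.0, -8.0, -0.1, -143.2, 274.9, 56.4]
from [ 0.478  -0.1417  0.2514] to [0.6376 0.1241 0.1351] delta [0.0, -8.0, -0.1, -143.2, 274.9, 116.4]
```

Emit:
step_arm --deltas '[[[0,-8,0,0,60,-34,0],[0,-8,0,0,120,-34,0],[0,-8,0,-20,180,-34,20],[0,-8,0,-60,235,-34,40],[0,-8,0,-100,275,-34,40],[0,-8,0,-143,275,-34,40],[0,-8,0,-143,275,-34,40],[0,-8,0,-143,275,10,40],[0,-8,0,-143,275,50,40],[0,-8,0,-143,275,50,40]]]'

```text
clock: 31.2
tcp_pos: [0.6351, 0.1246, 0.198]
tcp_rot: [0.088, 3.006, -0.009]
ft_force: [-0.5, 0.7, 0.5]
opening: 0.468
grasp_force: 0.0
```

Run:
```python
from h import *
from plant import sensors,optics
o=sensors.get_obs();print(o["joints"],o["ft_force"])
Rg=Rt(tilt=8)
def hp(t,r=.08): return T(.067+r*np.sin(t),0,.046+r*np.cos(t))+Rg.apply([0,0,.010])
delta(hp(1.2),Rg,o)
w=optics.get_image("wrist")["image"];d=optics.get_image("scene")["image"]
cv2.imwrite("pics/s7.png",np.hstack([cv2.resize(w,(400,300)),cv2.resize(d[140:290,230:380],(300,300))])[...,::-1])
```

```text
[ 0.54529086  0.04568651 -0.00365013  0.07886228 -1.41233655 -2.18279921] [-0.48197456  0.67203998  0.53679817]
from [0.6351 0.1246 0.198 ] to [0.6376 0.1241 0.1351] delta [-0.1, -0.3, 0.1, 5.9, -0.2, 62.7]
```

View pics/s7.png

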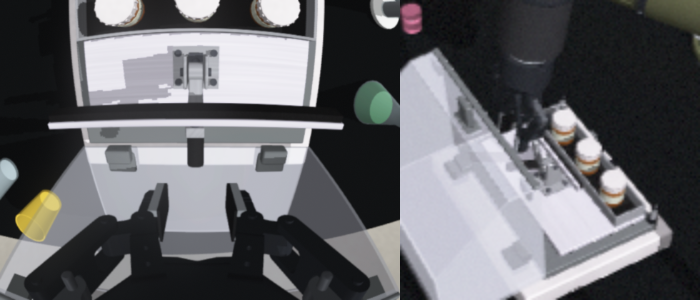

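Emit:
step_arm --deltas '[[[0,0,0,3,0,30,40],[0,0,0,6,0,50,40],[0,0,0,6,0,62.5,40],[0,0,0,6,0,62.5,40],[0,0,0,6,0,62.5,5],[0,0,0,6,0,62.5,5],[0,0,0,6,0,62.5,5],[0,0,0,6,0,62.5,5],[0,0,0,6,0,62.5,5],[0,0,0,6,0,62.5,5]]]' --squeeze 30

```text
clock: 32.55
tcp_pos: [0.6405, 0.123, 0.1397]
tcp_rot: [0.091, 2.999, -0.008]
ft_force: [-0.4, -5.2, 4.2]
opening: 0.158
grasp_force: 29.5
```

Run:
```python
from h import *
from plant import sensors,optics
o=sensors.get_obs();print(o["joints"],o["ft_force"],o["opening"]*85.4,o["grasp_force"])
Rg=Rt(tilt=8)
def hp(t,r=.08): return T(.067+r*np.sin(t),0,.046+r*np.cos(t))+Rg.apply([0,0,.010])
for t in(1.2,1.05,.9,.75,.6,.45,.3,.15,0): delta(hp(t),Rg,o)
```

```text
[ 0.53975952  0.06337106 -0.09340088  0.08345671 -1.29868795 -2.18888057] [-0.39541192 -5.21554303  4.19301324] 13.504643639934633 29.5071342587471
from [0.6405 0.123  0.1397] to [0.6376 0.1241 0.1351] delta [-0.1, 0.1, -0.1, 3.6, 1.0, 4.2]
from [0.6405 0.123  0.1397] to [0.6324 0.1244 0.1459] delta [-0.1, 0.1, -0.1, 7.1, 0.9, -7.2]
from [0.6405 0.123  0.1397] to [0.6257 0.1248 0.1558] delta [-0.1, 0.1, -0.1, 12.4, 0.9, -18.0]
from [0.6405 0.123  0.1397] to [0.6176 0.1253 0.1646] delta [-0.1, 0.1, -0.1, 19.2, 0.9, -27.9]
from [0.6405 0.123  0.1397] to [0.6083 0.1258 0.1721] delta [-0.1, 0.1, -0.1, 27.4, 0.9, -36.6]
from [0.6405 0.123  0.1397] to [0.5979 0.1265 0.1781] delta [-0.1, 0.1, -0.1, 36.9, 0.9, -44.0]
from [0.6405 0.123  0.1397] to [0.5868 0.1271 0.1825] delta [-0.1, 0.1, -0.1, 47.3, 0.8, -49.9]
from [0.6405 0.123  0.1397] to [0.5751 0.1278 0.1852] delta [-0.1, 0.1, -0.1, 58.5, 0.8, -54.2]
from [0.6405 0.123  0.1397] to [0.5632 0.1285 0.1861] delta [-0.1, 0.1, -0.1, 70.2, 0.8, -56.8]
```

Emit:
step_arm --deltas '[[[0,0,0,3.5,-1,-11.5,5],[0,0,0,9,-1,-22,5],[0,0,0,15.5,-1,-32,5],[0,0,0,24,-1,-41,5],[0,0,0,33,-1,-48,5],[0,0,0,43.5,-1,-54,5],[0,0,0,55,-1,-58.5,5],[0,0,0,66,-1,-61,5],[0,0,0,68,-1,-61,5]]]'

```text
clock: 33.67
tcp_pos: [0.5642, 0.1275, 0.1911]
tcp_rot: [0.089, 2.998, -0.005]
ft_force: [1.8, -4.3, 1.8]
opening: 0.151
grasp_force: 30.1
```

```bash
cat > look2.py <<'E'
exec(open("look.py").read())
cc,ss=np.cos(YAW),np.sin(YAW);W=np.array([[cc,-ss,0],[ss,cc,0],[0,0,1]])
for i in(d,e):
    q=(cloud(i).reshape(-1,3)-T(0,0,0))@W
    f=q[(abs(q[:,1])<.11)&(abs(q[:,1])>.012)&(q[:,0]>-.03)&(q[:,0]<.03)&(q[:,2]>.05)&(q[:,2]<.14)];print("bar",len(f),f.min(0) if len(f) else 0,np.median(f,0),f.max(0) if len(f) else 0)
    f=q[(abs(q[:,1])<.01)&(q[:,0]>.04)&(q[:,0]<.16)&(q[:,2]>.09)&(q[:,2]<.14)];print("handle",len(f),np.median(f,0) if len(f) else 0)
E
python3 - <<'E'
exec(open("look2.py").read())
print(o["ft_force"],o["tcp_pos"],o["opening"])
E
```

```text
top bench [453. 242.] 180 [ 0.5356 -0.4031  0.0465] [0.038 0.039 0.01 ] [211. 122. 153.] 
top trough [248. 261.] 87 [0.4811 0.1343 0.1147] [0.017 0.037 0.013] [243. 242. 241.] ('tray', array([-0.0138,  0.0009,  0.0447]))
top trough [279. 262.] 79 [0.4772 0.0591 0.1166] [0.015 0.034 0.011] [244. 243. 243.] ('tray', array([-0.0133, -0.0744,  0.0466]))
scene bench [235. 145.] 55 [ 0.5382 -0.4014  0.0471] [0.04  0.044 0.011] [159.  92. 117.] 
scene trough [322. 216.] 49 [0.5058 0.1369 0.1149] [0.02  0.037 0.012] [168. 163. 168.] ('tray', array([0.0107, 0.0049, 0.0449]))
scene trough [335. 231.] 56 [0.5087 0.2096 0.1157] [0.023 0.037 0.014] [192. 188. 192.] ('tray', array([0.0092, 0.0777, 0.0457]))
bar 196 [-0.00536127 -0.07323193  0.05003385] [0.00596445 0.05282262 0.07011942] [0.0189696  0.10985149 0.07658318]
handle 56 [0.07937121 0.00330066 0.11745791]
bar 360 [-0.01806054 -0.10988226  0.05016919] [ 0.00076885 -0.04985656  0.07089552] [0.01563129 0.04831409 0.07576281]
handle 0 0
[ 1.79741411 -4.34041836  1.83961233] [0.56420615 0.12752881 0.19105091] 0.15110675915776503
```

Emit:
step_arm --deltas '[[[0,0,0,3,-1,0,5],[0,0,0,6,-1,0,5],[0,0,0,9,-1,1,5],[0,0,0,9,-1,1,25],[0,0,0,9,-1,1,40],[0,0,0,9,-1,1,40]]]'

```text
clock: 34.52
tcp_pos: [0.5553, 0.1273, 0.1863]
tcp_rot: [0.09, 3.002, -0.006]
ft_force: [0.1, -1.0, -0.1]
opening: 0.466
grasp_force: 0.0
```

Run:
```python
exec(open("look2.py").read())
print(o["ft_force"],o["tcp_pos"],o["opening"])
```

```text
top bench [453. 242.] 183 [ 0.5358 -0.4031  0.0467] [0.038 0.039 0.011] [210. 122. 152.] 
top trough [279. 253.] 42 [0.5027 0.0592 0.117 ] [0.008 0.03  0.01 ] [244. 243. 243.] ('tray', array([ 0.0121, -0.0728,  0.047 ]))
top trough [248. 262.] 67 [0.4799 0.1344 0.1162] [0.015 0.037 0.016] [242. 241. 241.] ('tray', array([-0.015 ,  0.0009,  0.0462]))
top trough [278. 263.] 58 [0.4768 0.059  0.1187] [0.014 0.034 0.012] [243. 242. 242.] ('tray', array([-0.0137, -0.0745,  0.0487]))
scene bench [235. 145.] 58 [ 0.5388 -0.4032  0.0467] [0.04  0.046 0.011] [160.  92. 118.] 
scene trough [330. 225.] 114 [0.5098 0.1834 0.1173] [0.025 0.116 0.017] [169. 165. 171.] ('tray', array([0.0119, 0.0516, 0.0473]))
bar 189 [-0.01233354 -0.09580428  0.0500003 ] [0.00280044 0.05125372 0.05853556] [0.02253061 0.1097368  0.06457081]
handle 56 [0.07081056 0.00421073 0.11556785]
bar 288 [-0.0183017  -0.10827658  0.05008366] [-0.00182689 -0.05948052  0.05947548] [0.01563089 0.02323507 0.06582125]
handle 0 0
[ 0.0503153  -1.02991186 -0.0713069 ] [0.55529772 0.1272553  0.18631244] 0.46639990004866716
```

Emit:
step_arm --deltas '[[[0,0,0,0,0,-40,45],[0,0,0,0,0,-100,45],[0,0,0,80,-20,-120,45],[0,0,0,100,-80,-120,45],[0,0,0,100,-140,-120,60],[0,0,0,100,-200,-120,60],[0,0,0,100,-200,-120,60]]]'

```text
clock: 35.5
tcp_pos: [0.4272, -0.0689, 0.2927]
tcp_rot: [0.098, 2.999, -0.006]
ft_force: [-0.3, -0.2, -0.7]
opening: 0.703
grasp_force: 0.0
```

```bash
cat >> h.py <<'E'
def ht(t,Rg,e=.008,b=.012): return tab(t,e)+Rg.apply([0,0,b])
E
python3 - <<'E'
exec(open("look2.py").read())
print(o["joints"])
for i in(d,e):
    P=cloud(i);m=(abs(P[...,1]-.12)<.03)&(P[...,2]>.25)&(P[...,2]<.36)&(P[...,0]>.64)&(P[...,0]<.80)
    q=P[m];q=q[q[:,2]>.292];print(len(q),np.percentile(q,[2,50,98],axis=0).round(3).tolist())
print(tab(1.65),tab(1.65,.02))
Rg=Rt(tilt=20)
for z in (.09,0): delta(ht(1.65,Rg)+[0,0,z],Rg)
cv2.imwrite("pics/s8.png",np.hstack([cv2.resize(e["image"][150:310,170:330],(400,400)),cv2.resize(d["image"][155:295,240:380],(400,400))])[...,::-1])
E
```

```text
top bench [453. 242.] 181 [ 0.5358 -0.4033  0.0463] [0.038 0.039 0.01 ] [241. 156. 197.] 
top trough [219. 249.] 45 [0.5102 0.2087 0.1204] [0.013 0.032 0.011] [243. 242. 242.] ('tray', array([0.0108, 0.0769, 0.0504]))
top trough [279. 253.] 41 [0.5028 0.0591 0.1174] [0.008 0.03  0.007] [242. 240. 241.] ('tray', array([ 0.0122, -0.0728,  0.0474]))
top trough [218. 260.] 55 [0.4848 0.2081 0.1152] [0.01  0.032 0.011] [239. 237. 237.] ('tray', array([-0.0145,  0.0747,  0.0452]))
top trough [248. 262.] 66 [0.4799 0.1344 0.1155] [0.015 0.037 0.012] [240. 239. 239.] ('tray', array([-0.0151,  0.0009,  0.0455]))
top trough [279. 263.] 59 [0.476  0.0591 0.1178] [0.012 0.034 0.016] [240. 239. 239.] ('tray', array([-0.0145, -0.0745,  0.0478]))
scene bench [235. 145.] 62 [ 0.5388 -0.4024  0.0472] [0.039 0.042 0.012] [223. 133. 170.] 
scene trough [310. 200.] 49 [0.5026 0.0562 0.1171] [0.017 0.064 0.017] [161. 158. 164.] ('tray', array([ 0.0122, -0.0758,  0.0471]))
scene trough [330. 225.] 105 [0.5104 0.1826 0.1171] [0.02  0.12  0.018] [169. 165. 171.] ('tray', array([0.0125, 0.0508, 0.0471]))
bar 272 [-0.00772412 -0.10929388  0.05003351] [0.00327839 0.02062686 0.05843956] [0.02020192 0.109219   0.06606093]
handle 56 [0.0710187  0.00407704 0.11537888]
bar 548 [-0.01378988 -0.10826541  0.05004469] [-0.00117465 -0.01243261  0.05951046] [0.01454628 0.10979544 0.06453147]
handle 49 [ 0.06390052 -0.00191951  0.12966561]
[ 0.36353523 -0.53451113 -0.30232346  0.05844088 -1.67379595 -1.9898955 ]
72 [[0.705, 0.107, 0.293], [0.713, 0.126, 0.313], [0.717, 0.136, 0.32]]
145 [[0.701, 0.106, 0.293], [0.704, 0.12, 0.315], [0.713, 0.133, 0.321]]
[0.70843335 0.11989582 0.29926958] [0.71001298 0.11980197 0.31920689]
from [ 0.4278 -0.0666  0.292 ] to [0.7132 0.1196 0.386 ] delta [-0.0, -12.0, -0.2, -283.6, 203.8, -54.9]
from [ 0.4278 -0.0666  0.292 ] to [0.7132 0.1196 0.296 ] delta [-0.0, -12.0, -0.2, -271.1, 203.8, 34.2]
```

View pics/s8.png

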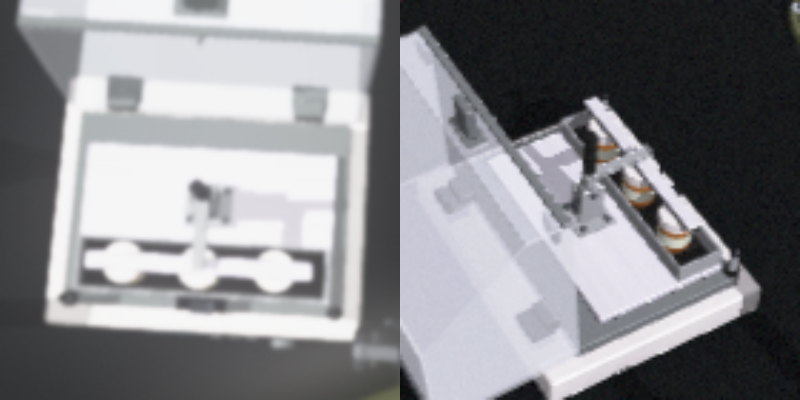

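Emit:
step_arm --deltas '[[[0,-6,0,0,40,-60,60],[0,-12,0,-20,90,-60,60],[0,-12,0,-70,130,-55,60],[0,-12,0,-120,170,-45,60],[0,-12,0,-175,204,-35,60],[0,-12,0,-230,204,-25,60],[0,-12,0,-278,204,-15,60],[0,-12,0,-278,204,-15,60],[0,-12,0,-278,204,-15,60]]]'

```text
clock: 36.72
tcp_pos: [0.7128, 0.1233, 0.3445]
tcp_rot: [0.081, 2.793, -0.015]
ft_force: [-0.2, -0.3, 0.3]
opening: 0.705
grasp_force: 0.0
```

Run:
```python
from h import *
from plant import sensors
o=sensors.get_obs();print(o["joints"],o["ft_force"])
Rg=Rt(tilt=20)
for z in (.05,0): delta(ht(1.65,Rg)+[0,0,z],Rg,o)
```

```text
[ 0.53803405  0.0945137   0.24157553  0.1952278  -1.42952153 -2.16651891] [-0.21264733 -0.27074744  0.33786957]
from [0.7128 0.1233 0.3445] to [0.7132 0.1196 0.346 ] delta [-0.0, -0.1, 0.1, -1.1, -3.7, -1.2]
from [0.7128 0.1233 0.3445] to [0.7132 0.1196 0.296 ] delta [-0.0, -0.1, 0.1, 16.0, -3.6, 45.8]
```

Emit:
step_arm --deltas '[[[0,0,0,5,-3.5,15,60],[0,0,0,12,-3.5,35,60],[0,0,0,16,-3.5,46,60],[0,0,0,16,-3.5,46,60],[0,0,0,16,-3.5,46,20],[0,0,0,16,-3.5,46,20],[0,0,0,16,-3.5,46,20],[0,0,0,16,-3.5,46,20],[0,0,0,16,-3.5,46,20],[0,0,0,16,-3.5,46,20]]]' --squeeze 25

```text
clock: 37.98
tcp_pos: [0.7135, 0.1184, 0.2983]
tcp_rot: [0.083, 2.789, -0.013]
ft_force: [-3.2, 3.1, 6.4]
opening: 0.344
grasp_force: 26.0
```

Run:
```python
from h import *
from plant import sensors
o=sensors.get_obs();print(o["joints"],o["ft_force"],o["opening"]*85.4,o["grasp_force"])
Rg=Rt(tilt=20)
for t in (1.65,1.55,1.45,1.35,1.25,1.15,1.05,.95,.85,.75,.65,.55,.45,.35,.25,.18): delta(ht(t,Rg),Rg,o)
```

```text
[ 0.53029974  0.06997844  0.12948735  0.19695865 -1.33876159 -2.17799028] [-3.22278082  3.06907981  6.358681  ] 29.39279990468271 25.995293855667114
from [0.7135 0.1184 0.2983] to [0.7132 0.1196 0.296 ] delta [0.1, 0.1, -0.0, 1.2, 1.2, 2.1]
from [0.7135 0.1184 0.2983] to [0.6885 0.1211 0.2992] delta [0.1, 0.1, -0.0, 23.3, 1.2, -9.4]
from [0.7135 0.1184 0.2983] to [0.6636 0.1226 0.2999] delta [0.1, 0.1, -0.0, 46.4, 1.2, -18.7]
from [0.7135 0.1184 0.2983] to [0.6388 0.124  0.2982] delta [0.1, 0.1, -0.0, 70.4, 1.2, -25.6]
from [0.7135 0.1184 0.2983] to [0.6143 0.1255 0.294 ] delta [0.1, 0.1, -0.0, 94.9, 1.2, -30.1]
from [0.7135 0.1184 0.2983] to [0.5903 0.1269 0.2873] delta [0.1, 0.1, -0.0, 119.7, 1.2, -32.1]
from [0.7135 0.1184 0.2983] to [0.5672 0.1283 0.2783] delta [0.1, 0.1, -0.0, 144.6, 1.1, -31.6]
from [0.7135 0.1184 0.2983] to [0.545  0.1296 0.267 ] delta [0.1, 0.1, -0.0, 169.4, 1.1, -28.6]
from [0.7135 0.1184 0.2983] to [0.5241 0.1308 0.2535] delta [0.1, 0.1, -0.0, 193.7, 1.1, -23.2]
from [0.7135 0.1184 0.2983] to [0.5046 0.132  0.2381] delta [0.1, 0.1, -0.0, 217.3, 1.1, -15.4]
from [0.7135 0.1184 0.2983] to [0.4867 0.1331 0.2207] delta [0.1, 0.1, -0.0, 240.1, 1.1, -5.2]
from [0.7135 0.1184 0.2983] to [0.4707 0.134  0.2017] delta [0.1, 0.1, -0.0, 261.7, 1.1, 7.1]
from [0.7135 0.1184 0.2983] to [0.4566 0.1349 0.1811] delta [0.1, 0.1, -0.0, 282.0, 1.0, 21.6]
from [0.7135 0.1184 0.2983] to [0.4447 0.1356 0.1592] delta [0.1, 0.1, -0.0, 300.8, 1.0, 38.0]
from [0.7135 0.1184 0.2983] to [0.435  0.1361 0.1363] delta [0.1, 0.1, -0.0, 317.8, 1.0, 56.2]
from [0.7135 0.1184 0.2983] to [0.4296 0.1365 0.1197] delta [0.1, 0.1, -0.0, 328.5, 1.0, 69.9]
```

Emit:
step_arm --deltas '[[[0,0,0,22,0,-11.5,20],[0,0,0,45,0,-21,20],[0,0,0,69,0,-28,20],[0,0,0,94,0,-32,20],[0,0,0,118.5,0,-34,20],[0,0,0,143.5,0,-34,20],[0,0,0,168,0,-31,20],[0,0,0,192.5,0,-25.5,20],[0,0,0,216,0,-17.5,20],[0,0,0,216,0,-17.5,20]]]'

```text
clock: 39.22
tcp_pos: [0.5043, 0.131, 0.2403]
tcp_rot: [0.082, 2.789, -0.012]
ft_force: [-3.6, 1.2, 4.8]
opening: 0.346
grasp_force: 28.5
```

Run:
```python
from h import *
from plant import sensors
o=sensors.get_obs();print(o["joints"],o["ft_force"],o["opening"]*85.4,o["grasp_force"])
Rg=Rt(tilt=20)
for t in (.75,.65,.55,.45,.35,.25,.18,.13): delta(ht(t,Rg),Rg,o)
```

```text
[ 0.82348794 -0.49018336 -0.47911944  0.27392868 -1.35953783 -2.48079456] [-3.55687443  1.20430464  4.84625394] 29.50927894852589 28.533782064914703
from [0.5043 0.131  0.2403] to [0.5046 0.132  0.2381] delta [0.1, 0.1, 0.0, 0.6, 1.0, 2.2]
from [0.5043 0.131  0.2403] to [0.4867 0.1331 0.2207] delta [0.1, 0.1, 0.0, 23.4, 1.0, 12.3]
from [0.5043 0.131  0.2403] to [0.4707 0.134  0.2017] delta [0.1, 0.1, 0.0, 45.0, 1.0, 24.7]
from [0.5043 0.131  0.2403] to [0.4566 0.1349 0.1811] delta [0.1, 0.1, 0.0, 65.3, 1.0, 39.2]
from [0.5043 0.131  0.2403] to [0.4447 0.1356 0.1592] delta [0.1, 0.1, 0.0, 84.0, 0.9, 55.6]
from [0.5043 0.131  0.2403] to [0.435  0.1361 0.1363] delta [0.1, 0.1, 0.0, 101.0, 0.9, 73.8]
from [0.5043 0.131  0.2403] to [0.4296 0.1365 0.1197] delta [0.1, 0.1, 0.0, 111.8, 0.9, 87.5]
from [0.5043 0.131  0.2403] to [0.4265 0.1366 0.1077] delta [0.1, 0.1, 0.0, 118.9, 0.9, 97.7]
```

Emit:
step_arm --deltas '[[[0,0,0,23,0,10,20],[0,0,0,44.5,0,22.5,20],[0,0,0,64.5,0,37,20],[0,0,0,83.5,0,53.5,20],[0,0,0,100.5,0,71.5,20],[0,0,0,111,0,85.5,20],[0,0,0,115,0,91,20],[0,0,0,115,0,91,45],[0,0,0,115,0,91,60],[0,0,0,115,0,91,60],[0,0,0,115,0,50,60],[0,0,0,125,0,10,60],[0,0,0,125,0,10,0],[0,0,0,125,0,10,0],[0,0,0,125,0,10,0],[0,0,0,125,0,10,0]]]'

```text
clock: 41.22
tcp_pos: [0.391, 0.137, 0.1864]
tcp_rot: [0.084, 2.792, -0.017]
ft_force: [-0.1, -0.6, 0.7]
opening: 0.002
grasp_force: 0.0
```

Run:
```python
from h import *
from plant import sensors,optics
o=sensors.get_obs();print(o["joints"],o["ft_force"])
d=optics.get_image("scene");P=cloud(d)
m=(P[...,0]<.44)&(P[...,0]>.39)&(abs(P[...,1]-.138)<.02)&(P[...,2]>.06)&(P[...,2]<.19)
q=P[m];print(len(q),np.percentile(q,[5,50,95],axis=0).round(3).tolist())
for z in(.14,.08,.05,.03,.02,.014): delta(S(-.246,-.001,z),Rt(),o)
```

```text
[ 1.13483856 -0.8501608  -0.79201562  0.32445981 -1.50168887 -2.76781432] [-0.11124857 -0.5685924   0.67122036]
61 [[0.417, 0.123, 0.132], [0.429, 0.141, 0.138], [0.438, 0.151, 0.144]]
from [0.391  0.137  0.1864] to [0.419  0.1361 0.202 ] delta [-0.1, 20.0, -0.1, -31.7, 0.7, -5.1]
from [0.391  0.137  0.1864] to [0.419  0.1361 0.142 ] delta [-0.1, 20.0, -0.1, -11.2, 0.8, 51.3]
from [0.391  0.137  0.1864] to [0.419  0.1361 0.112 ] delta [-0.1, 20.0, -0.1, -0.9, 0.9, 79.5]
from [0.391  0.137  0.1864] to [0.419  0.1361 0.092 ] delta [-0.1, 20.0, -0.1, 5.9, 0.9, 98.3]
from [0.391  0.137  0.1864] to [0.419  0.1361 0.082 ] delta [-0.1, 20.0, -0.1, 9.3, 0.9, 107.7]
from [0.391  0.137  0.1864] to [0.419  0.1361 0.076 ] delta [-0.1, 20.0, -0.1, 11.4, 0.9, 113.3]
```

Emit:
step_arm --deltas '[[[0,10,0,-32,1,-5,0],[0,20,0,-32,1,-5,0],[0,20,0,-32,1,-5,0],[0,20,0,-32,1,-5,0]]]'

```text
clock: 41.78
tcp_pos: [0.4197, 0.1361, 0.2019]
tcp_rot: [-0.097, -3.139, 0.003]
ft_force: [-0.3, 0.2, 0.3]
opening: -0.001
grasp_force: 0.0
```

Run:
```python
from h import *
delta(S(-.246,-.001,.024),Rt())
```

```text
from [0.4197 0.1361 0.2019] to [0.419  0.1361 0.086 ] delta [-0.1, -0.0, -0.1, 0.6, 0.2, 115.9]
```

Emit:
step_arm --deltas '[[[0,0,0,0,0,45,0],[0,0,0,0,0,65,0],[0,0,0,0,0,80,0],[0,0,0,0,0,92,0],[0,0,0,0,0,101,0],[0,0,0,0,0,108,0],[0,0,0,0,0,113,0],[0,0,0,0,0,117,0],[0,0,0,0,0,119,0]]]'

```text
clock: 42.9
tcp_pos: [0.4193, 0.1368, 0.0838]
tcp_rot: [-0.094, -3.14, -0.0]
ft_force: [-3.8, 0.1, 3.5]
opening: -0.001
grasp_force: 2.1
```

Emit:
step_arm --deltas '[[[0,0,0,0,0,1,0],[0,0,0,0,0,2,0],[0,0,0,0,0,3,0],[0,0,0,0,0,3.5,0]]]'

```text
clock: 43.4
tcp_pos: [0.4193, 0.1368, 0.0811]
tcp_rot: [0.094, 3.14, 0.0]
ft_force: [-8.5, 0.4, 10.4]
opening: -0.004
grasp_force: 5.1
```

Emit:
step_arm --deltas '[[[0,0,0,0,0,1,0],[0,0,0,0,0,1,0]]]'

```text
clock: 43.65
tcp_pos: [0.4193, 0.1368, 0.0805]
tcp_rot: [0.094, 3.14, 0.0]
ft_force: [-8.7, 0.6, 10.7]
opening: -0.001
grasp_force: 5.6
```

Release and move clear.

Emit:
step_arm --deltas '[[[0,0,0,0,0,-5,0],[0,0,0,0,0,-15,0],[0,0,0,0,0,-50,0],[0,0,0,20,0,-110,0],[0,0,0,40,-60,-170,0],[0,0,0,40,-120,-170,0],[0,0,0,40,-180,-170,0],[0,0,0,40,-220,-170,0],[0,0,0,40,-220,-170,0]]]'

```text
clock: 44.78
tcp_pos: [0.3655, -0.0839, 0.2498]
tcp_rot: [0.106, 3.139, -0.001]
ft_force: [-0.1, 0.9, 0.0]
opening: -0.001
grasp_force: 0.0
```

Run:
```python
from h import *
from plant import sensors,optics
print(sensors.get_obs()["ft_force"])
a=np.load("top0.npz");b=np.load("scene0.npz")
for n,o in(("top",a),("scene",b)):
    d=optics.get_image(n)
    for i in(o,d):
        P=cloud(i);m=(P[...,0]<.44)&(P[...,0]>.395)&(abs(P[...,1]-.138)<.013)&(P[...,2]>.07)&(P[...,2]<.19)
        q=P[m];print(n,len(q),np.percentile(q,[10,50,90],axis=0).round(4).tolist())
        m=(abs(P[...,1]-.13)<.08)&(P[...,0]>.52)&(P[...,0]<.64);print(" hood top z",np.nanmedian(P[m][:,2]).round(4))
    cv2.imwrite(f"pics/end_{n}.png",d["image"][...,::-1])
    x=[(407,174),(148,214)] if n=="top" else [(205,178),(345,320),(396,300)]
    for u,v in x: print(cloud(o)[v,u].round(3),cloud(d)[v,u].round(3))
```

```text
[-0.14208402  0.89000551  0.02369713]
top 149 [[0.4073, 0.1282, 0.0904], [0.4219, 0.1368, 0.0931], [0.4365, 0.1472, 0.0956]]
 hood top z 0.2244
top 149 [[0.4073, 0.1284, 0.0908], [0.4219, 0.1368, 0.0934], [0.4365, 0.1473, 0.0958]]
 hood top z 0.2245
[ 0.735 -0.305  0.01 ] [ 0.736 -0.306  0.006]
[0.611 0.411 0.056] [0.611 0.41  0.059]
scene 57 [[0.4118, 0.1288, 0.0895], [0.4239, 0.1406, 0.0918], [0.4352, 0.15, 0.0947]]
 hood top z 0.2241
scene 59 [[0.4116, 0.128, 0.0884], [0.4216, 0.1393, 0.0925], [0.4353, 0.1491, 0.0955]]
 hood top z 0.2241
[ 0.736 -0.256  0.079] [ 0.736 -0.257  0.079]
[0.638 0.443 0.042] [0.639 0.444 0.044]
[0.46  0.462 0.021] [0.463 0.463 0.024]
```

```bash
python3 -c "
from plant import r
print(r.close_job())"
```

```text
the job is handed in; nothing more can be done
None
```

The job is handed in: all three jars stand upright in the trough under the closed clamp, and the hood is shut at the same height as at the start. The beaker and flask have not moved, nor has the cylinder as far as one spot reading near its foot shows. The hand-in returned no verdict.

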